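# Lock a gang of specimen blocks in the lapping fixture with a taper key

### The job

Load every steel specimen block from the bench into the lapping fixture, upright with the chip on top, the first against the stop block and the rest packed side by side against it, all close to the back rail. Then turn the carousel by its knob until the one brass taper key that fits the remaining gap stands in the opening of the dust cover, lift it out, slide its thin end in between the last block and the tapered cheek and push it firmly home until the whole row is locked tight. Leave the other keys in the carousel and do not disturb the hex driver, the dish or the marker.

Things in the scene. Friction and masses are not known exactly. Their poses are not given: they have to be found in the camera images.
- fixture: aluminium lapping fixture, fixed; place and yaw vary. Plate 12 mm thick (blocks and key stand on it), x = -75 to 42, y = -154 to 22 mm. Origin on the underside, below the stop block's face. Blocks lie along its x, middles at x = 0, stacked from y = 0 towards -y, so middles at y = -11, -33, ... -99 mm. Back rail: 8 mm above the plate, face at x = 31 mm. Open at -x, where the key enters
- stop_block: steel stop, part of the fixture, same origin and axes: face at y = 0, x = -38 to 32 mm, top 42 mm above the bench. The first block goes against it. Behind the fixture stands a bench-top unit 98 mm high (world x > 0.547 m, y > 0.28 m), some fittings on it to 140 mm
- cheek: steel tapered cheek, part of the fixture, same origin and axes: x = -40 to 31 mm, top 42 mm above the bench, inner face at y = -122.7 mm + x / 6, so the gap narrows to +x. The key goes in along +x, thin end first, flat side to the blocks. The right key jams with its origin near x = -59 mm and stays by friction when let go; a smaller one runs loosely to the back rail
- block_a: steel block, 58 x 22 x 34 mm (x, y, z), about 0.2 kg, thin dark crystal chip on its top; starts upright on the bench, chip up; origin at the centre of its underside, x along its length. Absent in some starts (pose None from the start). The bench ends at world x = 0.35 m
- block_b: steel block, 58 x 22 x 34 mm (x, y, z), about 0.2 kg, thin dark crystal chip on its top; starts upright on the bench, chip up; origin at the centre of its underside, x along its length. Absent in some starts (pose None from the start). The bench ends at world x = 0.35 m
- block_c: steel block, 58 x 22 x 34 mm (x, y, z), about 0.2 kg, thin dark crystal chip on its top; starts upright on the bench, chip up; origin at the centre of its underside, x along its length. Absent in some starts (pose None from the start). The bench ends at world x = 0.35 m
- block_d: steel block, 58 x 22 x 34 mm (x, y, z), about 0.2 kg, thin dark crystal chip on its top; starts upright on the bench, chip up; origin at the centre of its underside, x along its length. Absent in some starts (pose None from the start). The bench ends at world x = 0.35 m
- block_e: steel block, 58 x 22 x 34 mm (x, y, z), about 0.2 kg, thin dark crystal chip on its top; starts upright on the bench, chip up; origin at the centre of its underside, x along its length. Absent in some starts (pose None from the start). The bench ends at world x = 0.35 m
- key_narrow: brass gib-head taper key, fits 5 blocks. Head 18 x 24 x 46 mm (x, y, z): grip it across y, push on it. Body 26 mm high from x = 9 to 69 mm, flat side at y = 8, other side tapers 1 in 6 from y = -13 (at head) to -3 mm: 21 to 11 mm wide. Origin under the head's centre; x from head to thin end. Lies in a bay, thin end to the hub, head 101 mm from the axis
- key_middle: brass gib-head taper key, fits 4 blocks. Head 18 x 24 x 46 mm (x, y, z): grip it across y, push on it. Body 26 mm high from x = 9 to 69 mm, flat side at y = 19, other side tapers 1 in 6 from y = -24 (at head) to -14 mm: 43 to 33 mm wide. Origin under the head's centre; x from head to thin end. Lies in a bay, thin end to the hub, head 101 mm from the axis
- key_wide: brass gib-head taper key, fits 3 blocks. Head 18 x 24 x 46 mm (x, y, z): grip it across y, push on it. Body 26 mm high from x = 9 to 69 mm, flat side at y = 30, other side tapers 1 in 6 from y = -35 (at head) to -25 mm: 65 to 55 mm wide. Origin under the head's centre; x from head to thin end. Lies in a bay, thin end to the hub, head 101 mm from the axis
- carousel_stand: fixed stand of the carousel, 236 mm square, place and yaw vary; origin under its centre, on the carousel's axis. Clear flat dust cover on four posts, 72 to 76 mm above the bench, over all but an opening at its -x side (towards the robot): y = -68 to 68 mm, from the -x edge to x = -26 mm
- carousel_knob (a point): top of the black bar knob on the white carousel's axis, 44 mm along this frame's x, 14 mm wide, 82 to 108 mm above the bench. Turns with the carousel (radius 115 mm) either way without limit, 0.06 N m friction, stays where left. Four bays, walls 14 mm high, floor 20 mm above the bench: narrow key at this frame's +y, middle at +x, wide at -y; -x is empty, starts near the opening
- hex_driver: bystander: hex driver with a red wing handle, 138 x 88 x 17 mm, lying on the bench
- petri_1: bystander: small clear dish, 55 mm across, 12 mm high
- marker_1: bystander: felt marker, 134 mm long, 12 mm thick
Things that resemble listed ones, but are neither listed nor needed, are in the scene too. Leave any orange look-alike of the block_e alone.

How it is judged:
On the way, in this order (a step that is already met when the one before it is completed fails the run):
1. every block that is there stands in the fixture, upright, square to it and between stop and cheek (x of block_a in the frame of fixture between -0.01 and 0.01 m and y of block_a in the frame of fixture between -0.105 and -0.007 m and z of block_a in the frame of fixture between 0.008 and 0.016 m and angle between each of block_a, block_b, block_c, block_d, block_e's own z axis and vertical below 0.06 rad and angle between the x axis of each of block_a, block_b, block_c, block_d, block_e and the x axis of fixture, either way round below 0.06 rad and x of block_b in the frame of fixture between -0.01 and 0.01 m and y of block_b in the frame of fixture between -0.105 and -0.007 m and z of block_b in the frame of fixture between 0.008 and 0.016 m and x of block_c in the frame of fixture between -0.01 and 0.01 m and y of block_c in the frame of fixture between -0.105 and -0.007 m and z of block_c in the frame of fixture between 0.008 and 0.016 m and x of block_d in the frame of fixture between -0.01 and 0.01 m and y of block_d in the frame of fixture between -0.105 and -0.007 m and z of block_d in the frame of fixture between 0.008 and 0.016 m and x of block_e in the frame of fixture between -0.01 and 0.01 m and y of block_e in the frame of fixture between -0.105 and -0.007 m and z of block_e in the frame of fixture between 0.008 and 0.016 m), for 0.2 s.
2. a key is driven in: it presses on the row with at least 5 N and the row on the stop block with at least 3 N ((contact force between any of key_narrow, key_middle, key_wide and block_a above 5 N or contact force between any of key_narrow, key_middle, key_wide and block_b above 5 N or contact force between any of key_narrow, key_middle, key_wide and block_c above 5 N or contact force between any of key_narrow, key_middle, key_wide and block_d above 5 N or contact force between any of key_narrow, key_middle, key_wide and block_e above 5 N) and (contact force between stop_block and block_a above 3 N or contact force between stop_block and block_b above 3 N or contact force between stop_block and block_c above 3 N or contact force between stop_block and block_d above 3 N or contact force between stop_block and block_e above 3 N)), for 0.1 s.
At the end, for the whole second after the job is handed in: all blocks upright and square (0.06 rad) on the plate, middles within 10 mm of x = 0; the fitting key flat, in line (0.05 rad), origin at x = -64 to -46 mm, pressing (> 1 N) on a block and the cheek, a block on the stop (> 1 N); other keys flat in the carousel; all at rest, bystanders within 30 mm (all of step 1 and ((x of key_narrow in the frame of fixture between -0.064 and -0.046 m and z of key_narrow in the frame of fixture between 0.008 and 0.016 m and angle between key_narrow's own z axis and vertical below 0.06 rad and angle between the x axis of key_narrow and the x axis of fixture, either way round below 0.05 rad and contact force between key_narrow and cheek above 1 N and (contact force between key_narrow and block_a above 1 N or contact force between key_narrow and block_b above 1 N or contact force between key_narrow and block_c above 1 N or contact force between key_narrow and block_d above 1 N or contact force between key_narrow and block_e above 1 N)) or (x of key_middle in the frame of fixture between -0.064 and -0.046 m and z of key_middle in the frame of fixture between 0.008 and 0.016 m and angle between key_middle's own z axis and vertical below 0.06 rad and angle between the x axis of key_middle and the x axis of fixture, either way round below 0.05 rad and contact force between key_middle and cheek above 1 N and (contact force between key_middle and block_a above 1 N or contact force between key_middle and block_b above 1 N or contact force between key_middle and block_c above 1 N or contact force between key_middle and block_d above 1 N or contact force between key_middle and block_e above 1 N)) or (x of key_wide in the frame of fixture between -0.064 and -0.046 m and z of key_wide in the frame of fixture between 0.008 and 0.016 m and angle between key_wide's own z axis and vertical below 0.06 rad and angle between the x axis of key_wide and the x axis of fixture, either way round below 0.05 rad and contact force between key_wide and cheek above 1 N and (contact force between key_wide and block_a above 1 N or contact force between key_wide and block_b above 1 N or contact force between key_wide and block_c above 1 N or contact force between key_wide and block_d above 1 N or contact force between key_wide and block_e above 1 N))) and ((x of key_narrow in the frame of fixture between -0.064 and -0.046 m and z of key_narrow in the frame of fixture between 0.008 and 0.016 m and angle between key_narrow's own z axis and vertical below 0.06 rad and angle between the x axis of key_narrow and the x axis of fixture, either way round below 0.05 rad and contact force between key_narrow and cheek above 1 N and (contact force between key_narrow and block_a above 1 N or contact force between key_narrow and block_b above 1 N or contact force between key_narrow and block_c above 1 N or contact force between key_narrow and block_d above 1 N or contact force between key_narrow and block_e above 1 N)) or (horizontal distance between key_narrow and carousel_knob below 0.125 m and height (world z) of key_narrow between 0.012 and 0.028 m and angle between key_narrow's own z axis and vertical below 0.1 rad)) and ((x of key_middle in the frame of fixture between -0.064 and -0.046 m and z of key_middle in the frame of fixture between 0.008 and 0.016 m and angle between key_middle's own z axis and vertical below 0.06 rad and angle between the x axis of key_middle and the x axis of fixture, either way round below 0.05 rad and contact force between key_middle and cheek above 1 N and (contact force between key_middle and block_a above 1 N or contact force between key_middle and block_b above 1 N or contact force between key_middle and block_c above 1 N or contact force between key_middle and block_d above 1 N or contact force between key_middle and block_e above 1 N)) or (horizontal distance between key_middle and carousel_knob below 0.125 m and height (world z) of key_middle between 0.012 and 0.028 m and angle between key_middle's own z axis and vertical below 0.1 rad)) and ((x of key_wide in the frame of fixture between -0.064 and -0.046 m and z of key_wide in the frame of fixture between 0.008 and 0.016 m and angle between key_wide's own z axis and vertical below 0.06 rad and angle between the x axis of key_wide and the x axis of fixture, either way round below 0.05 rad and contact force between key_wide and cheek above 1 N and (contact force between key_wide and block_a above 1 N or contact force between key_wide and block_b above 1 N or contact force between key_wide and block_c above 1 N or contact force between key_wide and block_d above 1 N or contact force between key_wide and block_e above 1 N)) or (horizontal distance between key_wide and carousel_knob below 0.125 m and height (world z) of key_wide between 0.012 and 0.028 m and angle between key_wide's own z axis and vertical below 0.1 rad)) and (contact force between stop_block and block_a above 1 N or contact force between stop_block and block_b above 1 N or contact force between stop_block and block_c above 1 N or contact force between stop_block and block_d above 1 N or contact force between stop_block and block_e above 1 N) and linear speed of each of block_a, block_b, block_c, block_d, block_e, key_narrow, key_middle, key_wide below 0.01 m/s); the robot touches nothing.
It fails at once if the hex driver is moved more than 30 mm (distance of hex_driver from where it was at the start of the episode above 0.03 m).
It fails at once if the small dish is moved more than 30 mm (distance of petri_1 from where it was at the start of the episode above 0.03 m).
It fails at once if the marker is moved more than 30 mm (distance of marker_1 from where it was at the start of the episode above 0.03 m).
Of block_a, block_b, block_c, block_d, block_e only 3 to 5 are there at a start; the rules pass over those that are not, and their reading is None.
At some moment in a run one of block_a, block_b, block_c, block_d, block_e may be knocked a few centimetres aside while the robot is not near it.
Once in a run the grip may slacken for a moment while it holds something.
It also fails if it takes over 210 s, if anything falls off the work surface, if the arm or the gripper's body presses on something with over 40 N, if the wrist force passes 120 N, or if a joint passes its speed limit or range.

### The arm

A 6-joint arm with a two-finger parallel gripper is mounted at the origin on a cart in front of the work surface, level with it; the furniture and walls round the work are solid. World frame = base frame: x ahead of the robot, y to its left, z up, the work surface at z = 0. Lengths are in m, angles in rad, forces in N, time in s.
With the tool pointing down it reaches from about 0.425 to 0.95 m from the base axis. Payload 3.5 kg.
Tool frame: the origin (TCP) lies between the finger pads; the fingertips stand 22 mm ahead of it and the grasp point (between the pads) lies 3 mm ahead of it (ctrl.nose_length is the z of the fingertips in the tool frame, in m); z points along the fingers, y is the line along which they close (so a half turn about z gives the same grasp; the last joint's range is limited). The gripper opens to 85 mm and grips with 20 to 120 N. Pads are 22 mm wide; open, the fingers measure 114 mm over their backs; the gripper's body (76 mm by 85 mm) begins 54 mm behind the grasp point. The pads swing forward as they close: fully open they stand 13 mm farther back than shut.
Start: joints at [-1.383, 0.286, 1.577, -0, 1.279, -0.15], TCP at [0.224, -0.637, 0.216] pointing down, gripper open.
Joint ranges: [-2.77, 2.77], [-0.9, 2.22], [0.21, 2.48], [-1.53, 4.67], [0.24, 2.81], [-2.84, 2.84]. Speed limits (rad/s): [2.79, 2.79, 3.14, 3.14, 3.14, 3.14].

### API

Orientations are given as a unit quaternion [x, y, z, w].
In Python, from plant import ctrl gives the robot as it stands. The module is installed in compiled form; this text tells all that it offers.
- The arm moves only by the tool send_rows, never from a script. Its argument "rows" is text: rows parted by semicolons, each of 7 numbers parted by spaces: the turn, a rotation vector about the tool's x, y, z in shares of 120 degrees (1.0 is 120 degrees), then the shift along the tool's x, y, z in normalised numbers (1 is 1000 mm), then the opening, from -1 (shut) to 1 (fully open). A call has 1 to 8 rows; each row is the pose to reach, as a shift and turn from the pose commanded when the call began, along the tool's axes at that moment; what a row does not reach only later rows make up. A row lasts 1/8 s, in which the tool goes at most 62.5 mm and 10.7 degrees, less where a joint would pass 70% of its speed; a pose out of reach is approached as far as the arm can. Shift and turn numbers lie between -1 and 1, and a call with a number outside is refused. A call with a gripper value outside its range is refused whole. The fingers move at their own pace and stop on an object; "grip_force" is the grip in N (left out, the last holds). Time passes only in rows, so rows that repeat a pose let the fingers close. It gives the time, the measured TCP pose, the force, the opening and the grip force at its end, in the units of the state.
- ctrl.get_state(): the state, without advancing time (a new reading comes with each control period).
- ctrl.read_camera(name): name is "scene" or "top" or "wrist"; returns a dict with "color" (420x560x3 uint8, red, green, blue), "fx", "fy", "cx", "cy" (pixels), "extrinsics" (4x4, takes a point from world to camera coordinates). Camera axes: x right, y down, z forward; pixel columns grow to the right and rows downward; lengths in m; the calibration is good to about 2 mm. A picture is of the moment at which its call begins. There is no depth.
- ctrl.sign_off(): hands the job in; it is judged then, once.
Trained networks look in a picture, given as the dict that the camera call returned (one of the last four; its "shot" number tells which), for a name from the list of things; names that differ only in an ending like _2 or _b are one class to them, and where a whole thing is asked for, a point or a joint stands for the part that bears it (a point fixed in the world has none). Each returns a list of dicts, best first, with "p" (0 to 1); they miss things now and then, are a little off and sometimes report something else, mostly with a low value. They report only what shows in the picture. A call takes as long as a camera call. They do not tell look-alikes from the thing itself.
- ctrl.look_for(picture, target): "position" ([x, y, z] in m, in the coordinates of the camera as it stood for that picture, good to about 4 mm: the middle of the surface that is visible of it).
The state is a dict: "time": time; "qpos": joint angles; "dq": joint speeds; "joint_efforts": joint torques, N m; "eef_pos": TCP position; "tcp_rot": TCP orientation; "contact_force": force on the tool from outside, world axes, zero at the start; "wrist_torque": the same for the moment, N m; "opening": opening from 0.0 (shut) to 1.0 (fully open); "finger_force": force on a finger pad.
Only numpy, scipy, OpenCV 4.12 (cv2) and the standard library are available. Lean on these libraries where they do the work, as an engineer would, in place of code of your own. Each camera call takes 0.05 s, during which the arm holds its last target. There are 200 camera calls.

## Working session

There is one attempt and no reset: what is moved stays moved. The work goes in short steps, Python scripts to look and compute and a tool call to move; the robot and the scene stay as the last step left them, time stands still between calls to the robot, and variables do not carry over. Pictures are saved under pics/ and viewed, at most 14 in all, crops included, and the job is handed in when it is done.

Besides the shell and the picture viewer there is one more tool, called after "Emit:" as name(argument=value, ...), one argument or row to a line, values as JSON. send_rows: Moves the arm, as the interface text tells. Its arguments: {"type":"object","properties":{"rows":{"type":"string"},"grip_force":{"type":"number"}},"required":["rows"]}

```bash
mkdir -p pics
cat > h.py <<'E'
import numpy as np, cv2
from scipy.spatial.transform import Rotation as R
from plant import ctrl
def shot(n,save=None):
    p=ctrl.read_camera(n)
    if save: cv2.imwrite('pics/'+save+'.png',p['color'][:,:,::-1])
    return p
def toworld(p,c):
    E=np.array(p['extrinsics']); return E[:3,:3].T@(np.array(c)-E[:3,3])
def proj(p,w):
    E=np.array(p['extrinsics']); c=np.atleast_2d(w)@E[:3,:3].T+E[:3,3]
    return np.c_[p['fx']*c[:,0]/c[:,2]+p['cx'],p['fy']*c[:,1]/c[:,2]+p['cy']]
def ray(p,uv,z):
    E=np.array(p['extrinsics']); uv=np.atleast_2d(uv)
    d=np.c_[(uv[:,0]-p['cx'])/p['fx'],(uv[:,1]-p['cy'])/p['fy'],np.ones(len(uv))]@E[:3,:3]
    o=-E[:3,:3].T@E[:3,3]
    return o+d*((z-o[2])/d[:,2])[:,None]
def look(p,t,n=6):
    r=ctrl.look_for(p,t)
    for q in r[:n]:
        w=toworld(p,q['position']); print(t,round(q['p'],2),w.round(4),proj(p,w).round(0)[0])
    return r
E
python3 - <<'E'
from h import *
s=ctrl.get_state(); print(s['eef_pos'],s['tcp_rot'],s['opening'],ctrl.nose_length)
for n in ['top','scene']:
    p=shot(n,n+'0'); print(n,p['fx'],p['cx'],p['cy'],(-np.array(p['extrinsics'])[:3,:3].T@np.array(p['extrinsics'])[:3,3]).round(3))
    for t in ['block_a','fixture','stop_block','cheek','carousel_knob','carousel_stand','key_narrow','key_middle','key_wide','hex_driver','petri_1','marker_1']: look(p,t)
E
```

```text
[ 0.22358704 -0.63615979  0.21435443] [ 9.85771370e-01  1.68087654e-01 -2.41626532e-05 -1.16045833e-03] 1.0007481057085739 0.022
top 526.5290450970892 282.07219944083 209.83090206700606 [0.273 0.048 1.554]
block_a 0.68 [0.4139 0.0839 0.0326] [272. 268.]
block_a 0.67 [0.5942 0.0447 0.0212] [287. 208.]
block_a 0.6 [ 0.4229 -0.085   0.0316] [330. 267.]
block_a 0.49 [0.4165 0.0137 0.0315] [296. 268.]
block_a 0.49 [ 0.4136 -0.1752  0.0333] [362. 271.]
fixture 0.63 [0.4336 0.3272 0.0094] [189. 260.]
stop_block 0.52 [0.4384 0.3975 0.0407] [163. 257.]
cheek 0.6 [0.4529 0.2513 0.0395] [214. 253.]
carousel_knob 0.85 [0.5921 0.0489 0.0211] [286. 209.]
carousel_stand 0.77 [0.6757 0.0547 0.074 ] [284. 177.]
carousel_stand 0.57 [0.45   0.2511 0.0382] [214. 254.]
key_narrow 0.5 [0.616  0.1015 0.043 ] [268. 199.]
hex_driver 0.53 [ 0.7357 -0.1704  0.0141] [359. 165.]
hex_driver 0.49 [ 0.5268 -0.1445 -0.0041] [350. 234.]
petri_1 0.5 [ 0.5271 -0.1452  0.0017] [350. 233.]
petri_1 0.25 [ 0.5496 -0.3027  0.0072] [403. 227.]
marker_1 0.7 [0.5904 0.0478 0.0208] [286. 210.]
marker_1 0.55 [ 0.5513 -0.3003  0.
[... 363 characters left out ...]
62 [0.4278 0.3306 0.0128] [211. 337.]
stop_block 0.8 [0.4408 0.411  0.0442] [173. 348.]
stop_block 0.17 [0.6079 0.0542 0.0191] [253. 226.]
cheek 0.7 [0.4478 0.2642 0.0445] [229. 304.]
cheek 0.21 [0.6227 0.1082 0.043 ] [233. 226.]
carousel_knob 0.61 [0.6095 0.0511 0.0189] [254. 225.]
carousel_stand 0.57 [0.6497 0.0959 0.0785] [229. 208.]
carousel_stand 0.47 [0.6108 0.0518 0.0197] [253. 225.]
key_narrow 0.46 [0.6225 0.1085 0.0394] [233. 227.]
key_middle 0.38 [0.4445 0.2626 0.0418] [231. 305.]
key_wide 0.47 [0.6519 0.013  0.035 ] [254. 205.]
hex_driver 0.83 [ 0.7267 -0.1656  0.0152] [283. 169.]
petri_1 0.64 [ 0.5294 -0.1465  0.0008] [329. 211.]
marker_1 0.7 [ 0.5521 -0.2928  0.0123] [359. 180.]
```

View pics/top0.png

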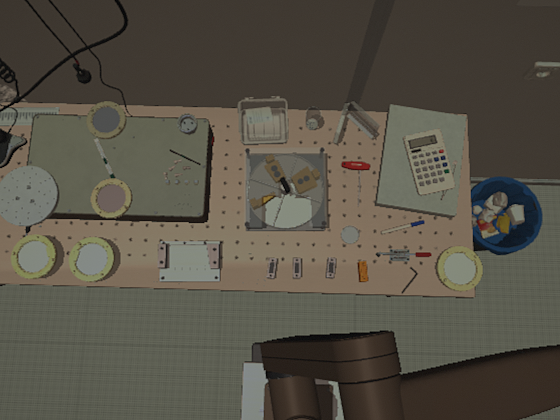

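View pics/scene0.png

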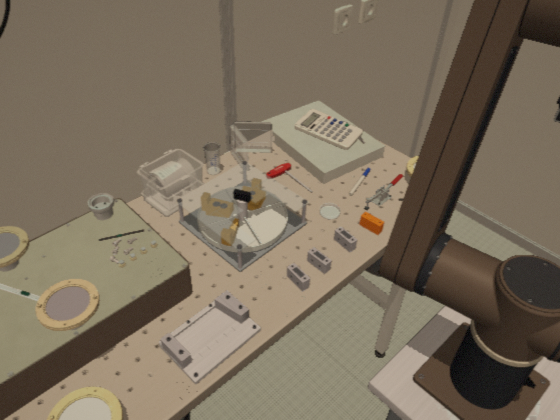

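The top view shows three steel blocks at pixels (272,268), (297,268) and (331,267), and the orange look-alike at (362,271). The fixture is at (189,261) with its stop on the left and back rail away from the robot. The carousel is at (286,190), with the empty bay facing the opening. Three blocks means the wide key.

```bash
cat >> h.py <<'E'
def plan(*targets):
    """targets (x,y,z,yaw_deg) in m; yaw of tool x in world. prints turn/shift relative to the measured pose"""
    s=ctrl.get_state(); R0=R.from_quat(s['tcp_rot']); p0=np.array(s['eef_pos'])
    for x,y,z,yaw in targets:
        Rt=R.from_euler('z',yaw,degrees=True)*R.from_quat([1,0,0,0])
        rv=(R0.inv()*Rt).as_rotvec(degrees=True); d=R0.inv().apply(np.array([x,y,z])-p0)*1000
        print(rv.round(1),d.round(1),'n>=',np.ceil(max(np.linalg.norm(d)/62.5,np.linalg.norm(rv)/10.7)))
def st():
    s=ctrl.get_state(); r=R.from_quat(s['tcp_rot']).as_matrix()
    print('t',round(s['time'],2),'p',np.round(s['eef_pos'],4),'yaw',round(np.degrees(np.arctan2(r[1,0],r[0,0])),2),'tilt',round(np.degrees(np.arccos(-r[2,2])),2),'F',np.round(s['contact_force'],1),'op',round(s['opening'],3),'ff',np.round(s['finger_force'],1))
E
python3 - <<'E'
from h import *
plan((.40,-.35,.33,10),(0.45,0,.35,0))
p=shot('wrist'); E=np.array(p['extrinsics']); s=ctrl.get_state()
r=R.from_quat(s['tcp_rot']); c=-E[:3,:3].T@E[:3,3]
print('cam in tool',r.inv().apply(c-s['eef_pos']).round(4)); print((r.inv().as_matrix()@E[:3,:3].T).round(3),p['fx'],p['cx'],p['cy'])
E
```

```text
[-0.   0.   9.4] [ 261.4 -212.2 -114.3] n>= 6.0
[-0.   0.  19.4] [ 424.5 -525.9 -134.3] n>= 12.0
cam in tool [ 0.0667 -0.0013 -0.1582]
[[-0.001 -0.964 -0.265]
 [ 1.    -0.001 -0.001]
 [ 0.001 -0.265  0.964]] 304.65715535706556 275.8012741403511 210.55189629816795
```

The manual's scale: shifts go in shares of 1000 mm and turns go in shares of 120 degrees. Converting my numbers, -526 mm is -0.526, 424 mm is 0.424, 19.4 degrees is 0.1617.

Emit:
send_rows(
  rows="0 0 0.0783 0.261 -0.212 -0.114 1;0 0 0.0783 0.261 -0.212 -0.114 1;0 0 0.0783 0.261 -0.212 -0.114 1;0 0 0.0783 0.261 -0.212 -0.114 1;0 0 0.0783 0.261 -0.212 -0.114 1;0 0 0.0783 0.261 -0.212 -0.114 1;0 0 0.1617 0.424 -0.526 -0.134 1;0 0 0.1617 0.424 -0.526 -0.134 1",
)

```text
time: 2.35
eef_pos: [0.4174, -0.225, 0.3372]
tcp_rot: [1.0, -0.001, 0.0, 0.0]
contact_force: [0.3, -0.1, -0.7]
opening: 1.002
finger_force: 0.0
```

Run:
```python
from h import *
st(); plan((0.45,0.02,.35,0))
```

```text
t 2.35 p [ 0.4174 -0.225   0.3372] yaw -0.13 tilt 0.05 F [ 0.3 -0.1 -0.7] op 1.002 ff 0.0
[ 0.  -0.  -0.1] [  32.  -245.1  -12.8] n>= 4.0
```

Converted, -245 mm is -0.245, 32 mm is 0.032.

Emit:
send_rows(
  rows="0 0 0 0.032 -0.245 -0.013 1;0 0 0 0.032 -0.245 -0.013 1;0 0 0 0.032 -0.245 -0.013 1;0 0 0 0.032 -0.245 -0.013 1;0 0 0 0.032 -0.245 -0.013 1;0 0 0 0.032 -0.245 -0.013 1",
)

```text
time: 3.1
eef_pos: [0.4494, 0.0183, 0.3498]
tcp_rot: [1.0, 0.0, 0.0, 0.0]
contact_force: [-0.2, -0.1, 0.1]
opening: 1.004
finger_force: 0.0
```

Run:
```python
from h import *
st(); p=shot('wrist','w1')
for t in ['block_a','carousel_stand','carousel_knob','key_wide','key_middle','key_narrow','stop_block','cheek','petri_1']: look(p,t)
plan((0.43,0.30,.35,0))
```

```text
t 3.1 p [0.4494 0.0183 0.3498] yaw 0.01 tilt 0.03 F [-0.2 -0.1  0.1] op 1.004 ff 0.0
block_a 0.95 [ 0.4217 -0.1703  0.0358] [396. 188.]
block_a 0.62 [0.4199 0.0891 0.0296] [232. 189.]
block_a 0.56 [0.4202 0.0172 0.029 ] [277. 189.]
carousel_stand 0.69 [0.6191 0.0795 0.0801] [228.  42.]
carousel_stand 0.61 [ 0.5521 -0.2997  0.0082] [482. 102.]
carousel_knob 0.86 [0.5947 0.054  0.0224] [252.  71.]
carousel_knob 0.59 [0.4194 0.0181 0.0321] [277. 189.]
key_middle 0.51 [0.6761 0.0789 0.0313] [232.   5.]
key_narrow 0.72 [0.6173 0.1156 0.0498] [205.  49.]
stop_block 0.87 [0.4404 0.3979 0.044 ] [ 29. 178.]
cheek 0.64 [0.4481 0.2523 0.0444] [123. 173.]
petri_1 0.61 [ 0.5244 -0.1453  0.0046] [380. 121.]
[-0.   0.  -0.1] [-2.000e+01 -2.822e+02 -2.000e-01] n>= 5.0
```

View pics/w1.png

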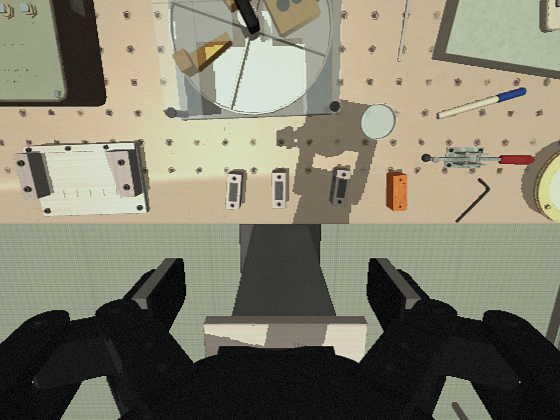

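The wrist view shows blocks at (234,188), (279,188) and (341,186), the orange look-alike at (397,191), and the fixture around (82,178).

Converted, -307 mm is -0.307, 70 mm is 0.07.

Emit:
send_rows(
  rows="0 0 0 -0.045 -0.307 0.07 1;0 0 0 -0.045 -0.307 0.07 1;0 0 0 -0.045 -0.307 0.07 1;0 0 0 -0.045 -0.307 0.07 1;0 0 0 -0.045 -0.307 0.07 1;0 0 0 -0.045 -0.307 0.07 1;0 0 0 -0.045 -0.307 0.07 1",
)

```text
time: 4.47
eef_pos: [0.4047, 0.3252, 0.2796]
tcp_rot: [1.0, 0.0, -0.0, 0.0]
contact_force: [0.0, 0.2, -0.4]
opening: 0.999
finger_force: 0.0
```

Run:
```python
from h import *
st(); p=shot('wrist','w2')
for t in ['stop_block','cheek','fixture']: look(p,t)
im=p['color']; np.save('w2.npy',im)
import pickle; pickle.dump({k:p[k] for k in ('fx','fy','cx','cy','extrinsics')},open('w2.pkl','wb'))
a=cv2.imread('pics/w1.png')[155:225,205:365]
a=cv2.resize(a,None,fx=5,fy=5,interpolation=cv2.INTER_CUBIC)
b=cv2.resize(p['color'][:,:,::-1],None,fx=1,fy=1)
cv2.imwrite('pics/w1c.png',a)
```

```text
t 4.47 p [0.4047 0.3252 0.2796] yaw 0.01 tilt 0.05 F [ 0.   0.2 -0.4] op 0.999 ff 0.0
stop_block 0.74 [0.4454 0.4037 0.0412] [215. 147.]
stop_block 0.62 [0.4498 0.2605 0.044 ] [328. 144.]
cheek 0.6 [0.447  0.2614 0.0457] [327. 146.]
fixture 0.95 [0.4354 0.3307 0.0104] [273. 153.]
fixture 0.49 [0.5838 0.047  0.021 ] [505.  30.]
```

View pics/w1c.png

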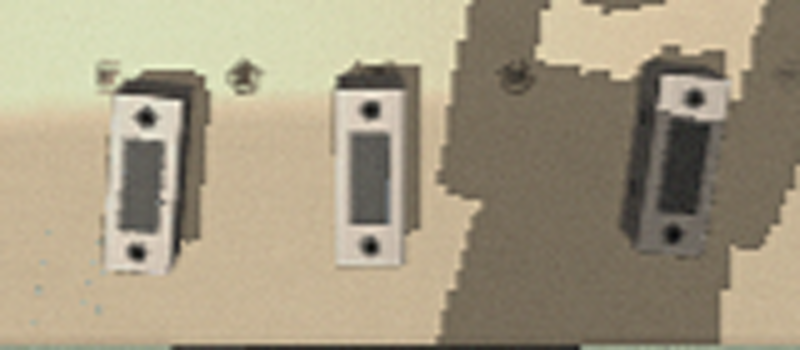

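View pics/w2.png

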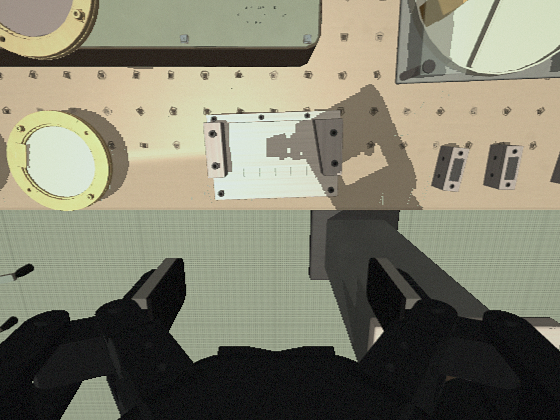

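Run:
```python
from h import *
import pickle
im=np.load('w2.npy')[95:205,195:350][:,:,::-1]
cv2.imwrite('pics/w2c.png',cv2.resize(im,None,fx=5,fy=5,interpolation=cv2.INTER_CUBIC))
# w1 camera from tool offset
p=pickle.load(open('w2.pkl','rb')); E=np.array(p['extrinsics']).copy()
d=np.array([.4494,.0183,.3498])-np.array([.4047,.3252,.2796])
E[:3,3]-=E[:3,:3]@d; p['extrinsics']=E
for c in [[(117,95),(183,98),(172,272),(106,270)],[(336,90),(404,90),(404,266),(336,266)],[(660,72),(728,77),(708,252),(638,247)]]:
    uv=np.array(c)/5-.4+[205,155]; w=ray(p,uv,.034)
    ax=w[0]+w[1]-w[2]-w[3]
    print(w.mean(0).round(4),'yaw',np.degrees(np.arctan2(ax[1],ax[0])).round(1),'L',np.linalg.norm(ax)/2,'W',np.linalg.norm(w[0]+w[3]-w[1]-w[2])/2)
```

```text
[0.4162 0.0869 0.034 ] yaw -5.7 L 0.056738945989134176 W 0.02093231779137753
[0.418  0.0153 0.034 ] yaw 0.1 L 0.05683024210339503 W 0.021556911805711575
[ 0.4231 -0.0837  0.034 ] yaw -3.5 L 0.05628736269197718 W 0.021963819656445206
```

View pics/w2c.png

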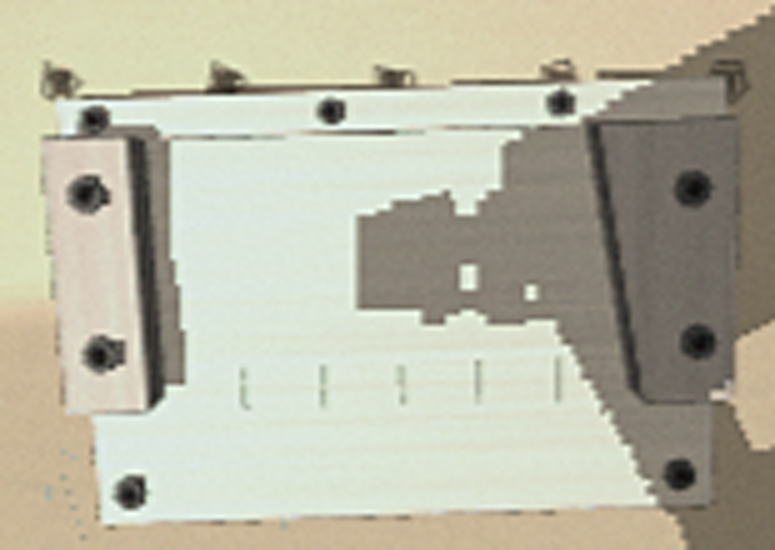

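Run:
```python
from h import *
import pickle
from scipy.optimize import least_squares
p=pickle.load(open('w2.pkl','rb'))
c=[(104,524,-75,22,12),(710,506,-75,-154,12),(57,97,42,22,20),(724,82,42,-154,20),(127,138,32,0,42),(153,408,-38,0,42),(596,122,31,-117.5,42),(641,402,-40,-129.4,42)]
c=np.array(c,float); uv=c[:,:2]/5-.4+[195,95]; f=c[:,2:]/1000
def w(q):
    cs,sn=np.cos(q[2]),np.sin(q[2]); return np.c_[q[0]+cs*f[:,0]-sn*f[:,1],q[1]+sn*f[:,0]+cs*f[:,1],f[:,2]]
r=least_squares(lambda q:(proj(p,w(q))-uv).ravel(),[.44,.39,0])
print(r.x[:2].round(4),np.degrees(r.x[2]).round(2)); print(r.fun.reshape(-1,2).round(2))
q=r.x
r2=lambda x,y:(q[:2]+R.from_euler('z',q[2]).as_matrix()[:2,:2]@[x,y]).round(4)
for y in (-.012,-.036,-.060): print(r2(0,y))
plan((.417,.087,.13,-5.7),(.417,.087,.014,-5.7))
```

```text
[0.4453 0.3951] 1.76
[[-1.03  0.41]
 [ 0.49  0.26]
 [-0.42  0.24]
 [ 0.86 -1.2 ]
 [-0.   -0.83]
 [-0.92  0.9 ]
 [ 0.47  0.12]
 [ 0.47  0.53]]
[0.4456 0.3832]
[0.4464 0.3592]
[0.4471 0.3352]
[-0.  -0.1  5.5] [ 12.  237.1 150.4] n>= 5.0
[-0.  -0.1  5.5] [ 11.9 237.1 266.4] n>= 6.0
```

Run:
```python
from h import *
print(ctrl.get_state()['qpos']); plan((.4165,.087,.13,84.3))
```

```text
[ 4.78799120e-01 -1.08025729e-01  1.88132009e+00 -2.74918866e-04
  1.36706253e+00  2.05270418e+00]
[  0.   -0.1 -84.5] [ 11.5 237.1 150.4] n>= 8.0
```

Converted, 237 mm is 0.237, 150 mm is 0.15, -84.5 degrees is -0.7042.

Emit:
send_rows(
  rows="0 0 -0.7042 0.012 0.237 0.15 1;0 0 -0.7042 0.012 0.237 0.15 1;0 0 -0.7042 0.012 0.237 0.15 1;0 0 -0.7042 0.012 0.237 0.15 1;0 0 -0.7042 0.012 0.237 0.15 1;0 0 -0.7042 0.012 0.237 0.15 1;0 0 -0.7042 0.012 0.237 0.15 1;0 0 -0.7042 0.012 0.237 0.15 1",
)

```text
time: 5.68
eef_pos: [0.4169, 0.0869, 0.1303]
tcp_rot: [0.754, 0.657, 0.0, 0.0]
contact_force: [-0.1, -0.3, 0.1]
opening: 0.998
finger_force: 0.0
```

Run:
```python
from h import *
st(); plan((.4165,.087,.034,84.3))
p=shot('wrist','w3')
cv2.imwrite('pics/w3c.png',cv2.resize(p['color'][100:400,80:480,::-1],None,fx=2,fy=2))
```

```text
t 5.67 p [0.4169 0.0869 0.1303] yaw 82.09 tilt 0.07 F [-0.1 -0.3  0.1] op 0.998 ff 0.0
[ 0.1 -0.  -2.2] [ 0.1 -0.5 96.3] n>= 2.0
```

View pics/w3c.png

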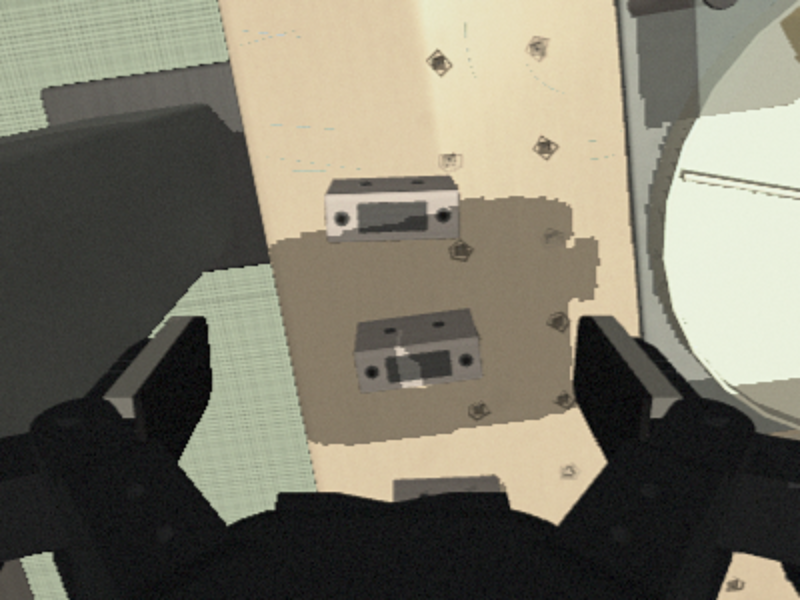

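Run:
```python
from h import *
p=shot('wrist'); 
for b in [(.4162,.0869),(.418,.0153),(.4231,-.0837)]: print((proj(p,[b[0],b[1],.034])[0]-[80,100])*2)
print(ray(p,np.array([(326,193),(459,191),(458,239),(327,238)])/2.+[80,100],.034).round(4))
```

```text
[392.38591658 217.64769979]
[416.94866764 365.03141958]
[451.12185574 538.70605681]
[[0.3895 0.1015 0.034 ]
 [0.446  0.0948 0.034 ]
 [0.4433 0.0735 0.034 ]
 [0.3867 0.0816 0.034 ]]
```

The projection matches: block 1 is the upper one at crop pixel (392,216), directly under the tool. Descending and gripping along its length.

Converted, 96 mm is 0.096, 80 mm is 0.08, -2.2 degrees is -0.0183.

Emit:
send_rows(
  rows="0 0 -0.0183 0.001 -0.0005 0.05 1;0 0 -0.0183 0.001 -0.0005 0.08 1;0 0 -0.0183 0.001 -0.0005 0.096 1;0 0 -0.0183 0.001 -0.0005 0.096 1;0 0 -0.0183 0.001 -0.0005 0.096 -0.5;0 0 -0.0183 0.001 -0.0005 0.096 -0.5;0 0 -0.0183 0.001 -0.0005 0.096 -0.5;0 0 -0.0183 0.001 -0.0005 0.096 -0.5",
  grip_force=60,
)

```text
time: 6.78
eef_pos: [0.4164, 0.0893, 0.0342]
tcp_rot: [0.743, 0.67, 0.0, 0.0]
contact_force: [-0.3, -1.0, -0.1]
opening: 0.253
finger_force: 0.0
```

Run:
```python
from h import *
st(); plan((.4462,.376,.13,91.76),(.4462,.376,.047,91.76),(.4456,.3832,.047,91.76))
```

```text
t 6.78 p [0.4164 0.0893 0.0342] yaw 84.09 tilt 0.05 F [-0.3 -1.  -0.1] op 0.253 ff 0.0
[ 0.  -0.  -7.7] [ 2.882e+02  2.000e-01 -9.580e+01] n>= 5.0
[ 0.  -0.  -7.7] [ 2.882e+02  1.000e-01 -1.280e+01] n>= 5.0
[ 0.  -0.  -7.7] [295.3  -1.2 -12.8] n>= 5.0
```

Run:
```python
from h import *
p=shot('wrist','w4'); cv2.imwrite('pics/w4c.png',p['color'][:,:,::-1])
look(p,'block_a')
```

```text
block_a 0.85 [0.4078 0.0272 0.0158] [274. 329.]
block_a 0.58 [0.4156 0.0982 0.0321] [275. 237.]
```

View pics/w4c.png

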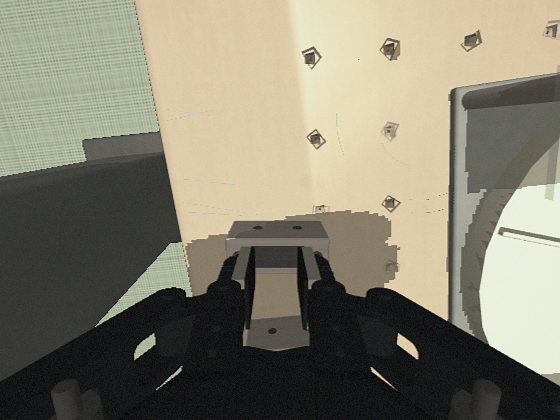

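Run:
```python
from h import *
p=shot('wrist','w5'); st()
print(ray(p,[(228,238),(328,238),(325,273),(278,330)],.034).round(4))
s=ctrl.get_state();r=R.from_quat(s['tcp_rot'])
for z in (0,.003,.022):
  for x in(-.011,.011):
    for y in (-.0106,.0106): print(z,x,y,proj(p,r.apply([x,y,z])+s['eef_pos']).round(0), (r.apply([x,y,z])+s['eef_pos']).round(3))
```

```text
t 6.92 p [0.4162 0.0893 0.0339] yaw 84.1 tilt 0.01 F [ 0.1  0.1 -0.4] op 0.25 ff 0.0
[[0.3898 0.1012 0.034 ]
 [0.4447 0.0955 0.034 ]
 [0.4418 0.0744 0.034 ]
 [0.4113 0.0396 0.034 ]]
0 -0.011 -0.0106 [[259. 271.]] [0.405 0.079 0.034]
0 -0.011 0.0106 [[296. 271.]] [0.426 0.077 0.034]
0 0.011 -0.0106 [[258. 235.]] [0.407 0.101 0.034]
0 0.011 0.0106 [[297. 235.]] [0.428 0.099 0.034]
0.003 -0.011 -0.0106 [[259. 269.]] [0.405 0.079 0.031]
0.003 -0.011 0.0106 [[296. 269.]] [0.426 0.077 0.031]
0.003 0.011 -0.0106 [[259. 233.]] [0.407 0.101 0.031]
0.003 0.011 0.0106 [[297. 233.]] [0.428 0.099 0.031]
0.022 -0.011 -0.0106 [[261. 255.]] [0.405 0.079 0.012]
0.022 -0.011 0.0106 [[294. 255.]] [0.426 0.077 0.012]
0.022 0.011 -0.0106 [[260. 223.]] [0.407 0.101 0.012]
0.022 0.011 0.0106 [[295. 223.]] [0.428 0.099 0.012]
```

Run:
```python
from h import *
p=shot('wrist');q=shot('scene'); print(proj(q,ctrl.get_state()['eef_pos']))
u,v=proj(q,ctrl.get_state()['eef_pos'])[0].astype(int)
a=cv2.resize(p['color'][210:345,205:355,::-1],(400,360),interpolation=cv2.INTER_CUBIC)
b=cv2.resize(q['color'][v-50:v+40,u-50:u+50,::-1],(400,360),interpolation=cv2.INTER_CUBIC)
cv2.imwrite('pics/c5.png',np.hstack([a,b]))
```

```text
[[297.93307726 272.86414133]]
```

View pics/c5.png

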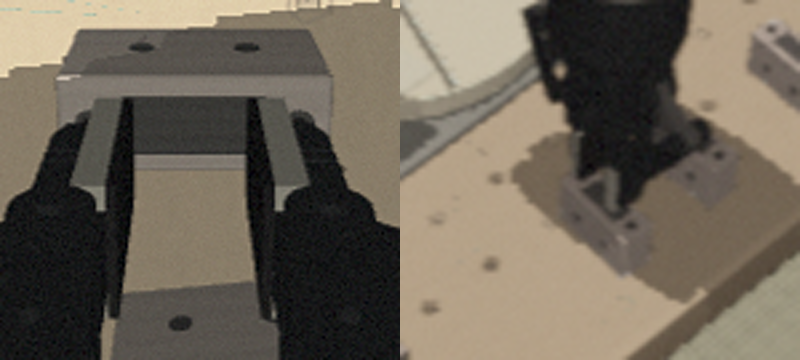

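The fingers closed freely above the block, standing over its chip, so they sit farther back than I assumed. I'll open, go lower and try again, watching the force.

Converted, 16 mm is 0.016, 12 mm is 0.012.

Emit:
send_rows(
  rows="0 0 0 -0.002 0 0 1;0 0 0 -0.002 0 0 1;0 0 0 -0.002 0 0 1;0 0 0 -0.002 0 0 1;0 0 0 -0.002 0 0.006 1;0 0 0 -0.002 0 0.012 1;0 0 0 -0.002 0 0.016 1;0 0 0 -0.002 0 0.016 1",
)

```text
time: 8.02
eef_pos: [0.4154, 0.0873, 0.0172]
tcp_rot: [0.743, 0.67, -0.0, -0.0]
contact_force: [0.3, 0.2, 0.4]
opening: 1.001
finger_force: 0.0
```

Emit:
send_rows(
  rows="0 0 0 0 0 0 -0.1;0 0 0 0 0 0 -0.1;0 0 0 0 0 0 -0.1;0 0 0 0 0 0 -0.1;0 0 0 0 0 0 -0.1",
)

```text
time: 8.65
eef_pos: [0.416, 0.0873, 0.0179]
tcp_rot: [0.743, 0.67, 0.0, 0.0]
contact_force: [-0.5, -0.6, 0.8]
opening: 0.452
finger_force: 0.0
```

Run:
```python
from h import *
st(); print(ctrl.get_state()['qpos'])
```

```text
t 8.65 p [0.416  0.0873 0.0179] yaw 84.1 tilt 0.01 F [-0.5 -0.6  0.8] op 0.452 ff 0.0
[-3.27844107e-02  7.43780867e-03  2.30163477e+00  2.11378674e-05
  8.32380132e-01  7.02037572e-02]
```

Converted, 4 mm is 0.004, 3 mm is 0.003.

Emit:
send_rows(
  rows="0 0 0 0 0 0.001 -0.1;0 0 0 0 0 0.002 -0.1;0 0 0 0 0 0.003 -0.1;0 0 0 0 0 0.004 -0.1;0 0 0 0 0 0.004 -0.1",
)

```text
time: 9.28
eef_pos: [0.4165, 0.0874, 0.017]
tcp_rot: [0.742, 0.67, -0.001, -0.001]
contact_force: [-11.4, 0.4, 24.8]
opening: 0.452
finger_force: 12.8
```

Run:
```python
from h import *
st(); p=shot('wrist'); look(p,'block_a')
q=shot('scene'); u,v=proj(q,ctrl.get_state()['eef_pos'])[0].astype(int)
a=cv2.resize(p['color'][190:345,190:370,::-1],(400,344),interpolation=cv2.INTER_CUBIC)
b=cv2.resize(q['color'][v-43:v+43,u-50:u+50,::-1],(400,344),interpolation=cv2.INTER_CUBIC)
cv2.imwrite('pics/c6.png',np.hstack([a,b]))
```

```text
t 9.28 p [0.4165 0.0874 0.017 ] yaw 84.14 tilt 0.16 F [-11.4   0.4  24.8] op 0.452 ff 12.8
block_a 0.61 [0.4147 0.0287 0.0081] [284. 332.]
```

View pics/c6.png

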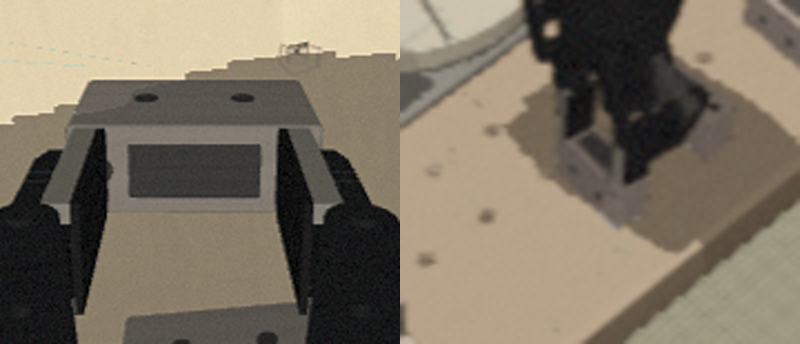

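Contact at reported TCP z 0.017 with the tips resting on the block's top at z 0.034. The fingertips therefore stand about 33 mm higher than the reported pose and nose length imply. I'll use z targets 33 mm lower and check each by force.

Converted, -10 mm is -0.01.

Emit:
send_rows(
  rows="0 0 0 0 0 -0.01 -0.1;0 0 0 0 0 -0.01 1;0 0 0 0 0 -0.01 1;0 0 0 0 0 -0.01 1;0 0 0 0 0 -0.01 1;0 0 0 0 0 0 1;0 0 0 0 0 0.01 1;0 0 0 0 0 0.01 1",
)

```text
time: 10.42
eef_pos: [0.4146, 0.0873, 0.0024]
tcp_rot: [0.743, 0.67, -0.001, -0.001]
contact_force: [-0.3, 0.4, -0.2]
opening: 1.003
finger_force: 0.0
```

Run:
```python
from h import *
st(); plan((.4164,.0875,-.003,84.3))
```

```text
t 10.43 p [0.4146 0.0873 0.0024] yaw 84.1 tilt 0.18 F [-0.3  0.4 -0.2] op 1.003 ff 0.0
[-0.2  0.  -0.2] [0.3 1.7 5.4] n>= 1.0
```

Converted, 5 mm is 0.005, 3 mm is 0.003, -0.2 degrees is -0.0017.

Emit:
send_rows(
  rows="-0.0017 0 -0.0017 0 0.0015 0.003 1;-0.0017 0 -0.0017 0 0.0015 0.005 1;-0.0017 0 -0.0017 0 0.0015 0.005 -1;-0.0017 0 -0.0017 0 0.0015 0.005 -1;-0.0017 0 -0.0017 0 0.0015 0.005 -1;-0.0017 0 -0.0017 0 0.0015 0.005 -1",
  grip_force=60,
)

```text
time: 11.18
eef_pos: [0.418, 0.0872, -0.0008]
tcp_rot: [0.741, 0.671, 0.002, 0.002]
contact_force: [-0.4, 1.0, 2.7]
opening: 0.664
finger_force: 64.9
```

Run:
```python
from h import *
st()
```

```text
t 11.18 p [ 0.418   0.0872 -0.0008] yaw 84.3 tilt 0.26 F [-0.4  1.   2.7] op 0.664 ff 64.9
```

```bash
cat >> h.py <<'E'
FX,FY,FA=.4453,.3951,np.radians(1.76)
def fix(x,y): return FX+np.cos(FA)*x-np.sin(FA)*y, FY+np.sin(FA)*x+np.cos(FA)*y
def tofix(w):
    d=np.array(w)[:2]-[FX,FY]; return np.array([np.cos(FA)*d[0]+np.sin(FA)*d[1],-np.sin(FA)*d[0]+np.cos(FA)*d[1]])
E
python3 - <<'E'
from h import *
plan((.418,.0872,.07,84.3),(*fix(0,-.019),.07,91.76),(*fix(0,-.019),.02,91.76))
E
```

```text
[ 0.3 -0.   0. ] [  0.    0.3 -70.8] n>= 2.0
[ 0.3  0.  -7.5] [290.3  -0.6 -70.7] n>= 5.0
[ 0.3  0.  -7.5] [290.3  -0.8 -20.7] n>= 5.0
```

Converted, 290 mm is 0.29, 250 mm is 0.25, -7.5 degrees is -0.0625.

Emit:
send_rows(
  rows="0.0025 0 0 0 0 -0.04 -1;0.0025 0 0 0 0 -0.071 -1;0.0025 0 -0.0625 0.07 -0.0005 -0.071 -1;0.0025 0 -0.0625 0.13 -0.0005 -0.071 -1;0.0025 0 -0.0625 0.19 -0.0005 -0.071 -1;0.0025 0 -0.0625 0.25 -0.0005 -0.071 -1;0.0025 0 -0.0625 0.29 -0.0005 -0.071 -1;0.0025 0 -0.0625 0.29 -0.0005 -0.071 -1",
)

```text
time: 12.18
eef_pos: [0.4446, 0.3778, 0.0687]
tcp_rot: [0.695, 0.719, -0.001, -0.001]
contact_force: [-0.6, -0.9, -2.8]
opening: 0.655
finger_force: 65.9
```

Run:
```python
from h import *
st(); plan((*fix(0,-.019),.02,91.76),(*fix(0,-.019),.013,91.76))
p=shot('wrist','w7'); look(p,'block_a',2); look(p,'stop_block')
```

```text
t 12.18 p [0.4446 0.3778 0.0687] yaw 92.01 tilt 0.17 F [-0.6 -0.9 -2.8] op 0.655 ff 65.9
[-0.2  0.   0.2] [-1.7  1.3 48.7] n>= 1.0
[-0.2  0.   0.2] [-1.7  1.3 55.7] n>= 1.0
block_a 0.9 [0.4413 0.3845 0.0978] [271. 265.]
block_a 0.67 [0.4563 0.2751 0.0181] [287. 346.]
stop_block 0.87 [0.4407 0.4035 0.0431] [273. 198.]
```

View pics/w7.png

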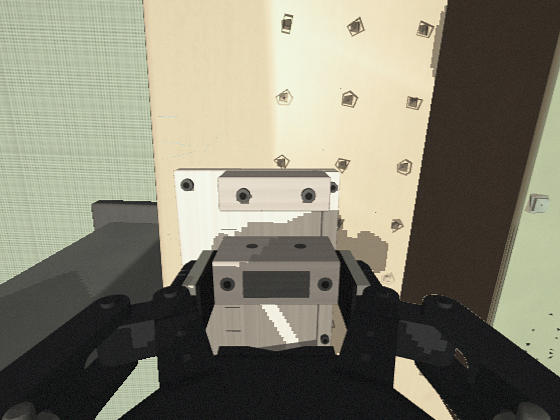

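The block is held squarely at (275,285), with the stop ahead at (273,195).

Converted, 55 mm is 0.055, 54 mm is 0.054, -0.2 degrees is -0.0017.

Emit:
send_rows(
  rows="-0.0017 0 0.0017 -0.0015 0.001 0.03 -1;-0.0017 0 0.0017 -0.0015 0.001 0.049 -1;-0.0017 0 0.0017 -0.0015 0.001 0.054 -1;-0.0017 0 0.0017 -0.0015 0.001 0.054 -1;-0.0017 0 0.0017 -0.0015 0.001 0.055 -1;-0.0017 0 0.0017 -0.0015 0.001 0.055 -1",
)

```text
time: 13.08
eef_pos: [0.447, 0.3747, 0.0157]
tcp_rot: [0.697, 0.717, 0.001, 0.001]
contact_force: [0.6, 0.1, -2.0]
opening: 0.665
finger_force: 65.7
```

Run:
```python
from h import *
st(); s=ctrl.get_state(); print(tofix(s['eef_pos']))
```

```text
t 13.07 p [0.447  0.3747 0.0157] yaw 91.6 tilt 0.18 F [ 0.6  0.1 -2. ] op 0.665 ff 65.7
[ 0.00107141 -0.0204416 ]
```

Converted, 10 mm is 0.01, 9 mm is 0.009.

Emit:
send_rows(
  rows="0 0 0 0 0 0.002 -1;0 0 0 0 0 0.003 -1;0 0 0 0.004 -0.0005 0.003 -1;0 0 0 0.007 -0.001 0.003 -1;0 0 0 0.009 -0.001 0.003 -1;0 0 0 0.01 -0.001 0.003 -1;0 0 0 0.01 -0.001 0.003 -1",
)

```text
time: 13.95
eef_pos: [0.4451, 0.3825, 0.0117]
tcp_rot: [0.696, 0.718, -0.002, 0.002]
contact_force: [0.2, -6.7, 0.6]
opening: 0.661
finger_force: 69.5
```

Run:
```python
from h import *
st(); s=ctrl.get_state(); print(tofix(s['eef_pos']))
```

```text
t 13.95 p [0.4451 0.3825 0.0117] yaw 91.74 tilt 0.28 F [ 0.2 -6.7  0.6] op 0.661 ff 69.5
[-0.00055345 -0.0126244 ]
```

Converted, -170 mm is -0.17, -110 mm is -0.11, 1.6 degrees is 0.0133.

Emit:
send_rows(
  rows="0 0 0 0 0 0 1;0 0 0 0 0 0 1;0 0 0 0 0 0 1;0 0 0 0 0 -0.03 1;0 0 0 0 0 -0.07 1;0 0 0.0133 -0.05 0 -0.09 1;0 0 0.0133 -0.11 0 -0.09 1;0 0 0.0133 -0.17 0 -0.09 1",
)

```text
time: 14.95
eef_pos: [0.4503, 0.2135, 0.103]
tcp_rot: [0.707, 0.708, 0.002, 0.001]
contact_force: [1.5, -0.2, 0.6]
opening: 0.999
finger_force: 0.0
```

```bash
cat >> h.py <<'E'
def looks(n=2):
    ws=[]
    for i in range(n):
        p=shot('wrist'); look(p,'block_a')
    return p
E
python3 - <<'E'
from h import *
st(); p=looks(1); plan((.4185,.0155,.10,90))
E
```

```text
t 14.95 p [0.4503 0.2135 0.103 ] yaw 90.08 tilt 0.26 F [ 1.5 -0.2  0.6] op 0.999 ff 0.0
[ 0.1  0.  -0.3] [-195.4  -30.4    2.2] n>= 4.0
```

Converted, -195 mm is -0.195, -180 mm is -0.18, -0.3 degrees is -0.0025.

Emit:
send_rows(
  rows="0.0008 0 -0.0025 -0.06 -0.009 0.002 1;0.0008 0 -0.0025 -0.12 -0.02 0.002 1;0.0008 0 -0.0025 -0.18 -0.03 0.002 1;0.0008 0 -0.0025 -0.195 -0.03 0.002 1;0.0008 0 -0.0025 -0.195 -0.03 0.002 1",
)

```text
time: 15.68
eef_pos: [0.4205, 0.0193, 0.1003]
tcp_rot: [0.706, 0.708, 0.001, 0.0]
contact_force: [-0.5, 0.1, 0.5]
opening: 1.002
finger_force: 0.0
```

```bash
cat >> h.py <<'E'
def blkfit(p,c,z=.034,r=45,thr=None):
    """crop around predicted block, segment chip (dark) inside; return chip rectangle"""
    u,v=proj(p,[c[0],c[1],z])[0].astype(int); print('pix',u,v)
    return u,v
E
python3 - <<'E'
from h import *
st(); p=looks(1); plan((.4185,.0155,.04,90),(.4185,.0155,-.001,90))
u,v=blkfit(p,(.418,.0153))
cv2.imwrite('pics/b2.png',cv2.resize(p['color'][v-60:v+60,u-80:u+80,::-1],None,fx=4,fy=4))
E
```

```text
t 15.68 p [0.4205 0.0193 0.1003] yaw 90.19 tilt 0.08 F [-0.5  0.1  0.5] op 1.002 ff 0.0
block_a 0.79 [ 0.422  -0.0746  0.0337] [278. 324.]
block_a 0.71 [0.4166 0.0196 0.032 ] [272. 218.]
[ 0.  -0.   0.4] [-5.  -1.8 60. ] n>= 1.0
[ 0.  -0.   0.4] [ -5.   -1.8 101. ] n>= 2.0
pix 273 223
```

Converted, 101 mm is 0.101, 100 mm is 0.1, 0.4 degrees is 0.0033.

Emit:
send_rows(
  rows="0 0 0.0033 -0.004 -0.002 0.06 1;0 0 0.0033 -0.004 -0.002 0.09 1;0 0 0.0033 -0.004 -0.002 0.1 1;0 0 0.0033 -0.004 -0.002 0.101 1;0 0 0.0033 -0.004 -0.002 0.101 -1;0 0 0.0033 -0.004 -0.002 0.101 -1;0 0 0.0033 -0.004 -0.002 0.101 -1;0 0 0.0033 -0.004 -0.002 0.101 -1",
)

```text
time: 16.77
eef_pos: [0.4196, 0.0151, 0.0005]
tcp_rot: [0.708, 0.706, 0.001, 0.001]
contact_force: [-0.6, 1.7, 6.1]
opening: 0.659
finger_force: 65.2
```

Run:
```python
from h import *
st(); plan((.418,.016,.07,90),(*fix(0,-.042),.07,91.76),(*fix(0,-.042),.016,91.76))
```

```text
t 16.77 p [0.4196 0.0151 0.0005] yaw 89.88 tilt 0.2 F [-0.6  1.7  6.1] op 0.659 ff 65.2
[ 0.2  0.  -0.1] [  0.8  -1.3 -69.6] n>= 2.0
[ 0.2  0.  -1.9] [338.   26.6 -69.6] n>= 6.0
[ 0.2  0.  -1.9] [338.   26.4 -15.6] n>= 6.0
```

Converted, 338 mm is 0.338, 300 mm is 0.3, -1.9 degrees is -0.0158.

Emit:
send_rows(
  rows="0.0017 0 0 0 0 -0.04 -1;0.0017 0 0 0 0 -0.07 -1;0.0017 0 -0.0158 0.06 0.005 -0.072 -1;0.0017 0 -0.0158 0.12 0.01 -0.072 -1;0.0017 0 -0.0158 0.18 0.015 -0.072 -1;0.0017 0 -0.0158 0.24 0.02 -0.072 -1;0.0017 0 -0.0158 0.3 0.025 -0.072 -1;0.0017 0 -0.0158 0.338 0.0265 -0.072 -1",
)

```text
time: 17.77
eef_pos: [0.4442, 0.3556, 0.0703]
tcp_rot: [0.695, 0.719, -0.001, -0.001]
contact_force: [-0.2, 0.2, -1.6]
opening: 0.66
finger_force: 65.8
```

Run:
```python
from h import *
st(); plan((*fix(0,-.042),.03,91.76),(*fix(0,-.042),.014,91.76))
```

```text
t 17.77 p [0.4442 0.3556 0.0703] yaw 91.9 tilt 0.22 F [-0.2  0.2 -1.6] op 0.66 ff 65.8
[-0.2  0.   0.1] [-2.5  2.4 40.3] n>= 1.0
[-0.2  0.   0.1] [-2.5  2.5 56.3] n>= 1.0
```

Converted, 58 mm is 0.058, -2.5 mm is -0.0025, -0.2 degrees is -0.0017.

Emit:
send_rows(
  rows="-0.0017 0 0.0008 -0.0025 0.0015 0.03 -1;-0.0017 0 0.0008 -0.0025 0.0015 0.05 -1;-0.0017 0 0.0008 -0.0025 0.0015 0.055 -1;-0.0017 0 0.0008 -0.0025 0.0015 0.057 -1;-0.0017 0 0.0008 -0.0025 0.0015 0.058 -1;-0.0017 0 0.0008 -0.0025 0.0015 0.058 -1",
)

```text
time: 18.52
eef_pos: [0.4469, 0.351, 0.0136]
tcp_rot: [0.697, 0.717, 0.001, 0.0]
contact_force: [-0.5, -1.1, -2.0]
opening: 0.655
finger_force: 65.7
```

Run:
```python
from h import *
st(); s=ctrl.get_state(); print(tofix(s['eef_pos'])); plan((*fix(0,-.0346),.0117,91.76))
```

```text
t 18.52 p [0.4469 0.351  0.0136] yaw 91.68 tilt 0.09 F [-0.5 -1.1 -2. ] op 0.655 ff 65.7
[ 0.00027934 -0.04414376]
[ 0.1 -0.  -0.1] [ 9.5 -0.3  1.9] n>= 1.0
```

Converted, 10.5 mm is 0.0105, 10 mm is 0.01.

Emit:
send_rows(
  rows="0 0 0 0 0 0.002 -1;0 0 0 0.004 0 0.0025 -1;0 0 0 0.007 0 0.0025 -1;0 0 0 0.009 0 0.0025 -1;0 0 0 0.01 0 0.0025 -1;0 0 0 0.0105 0 0.0025 -1;0 0 0 0.0105 0 0.0025 -1",
)

```text
time: 19.4
eef_pos: [0.4478, 0.3607, 0.0125]
tcp_rot: [0.696, 0.718, 0.0, 0.002]
contact_force: [0.0, -6.4, 7.5]
opening: 0.66
finger_force: 68.5
```

Run:
```python
from h import *
st(); s=ctrl.get_state(); print(tofix(s['eef_pos']))
```

```text
t 19.4 p [0.4478 0.3607 0.0125] yaw 91.8 tilt 0.2 F [ 0.  -6.4  7.5] op 0.66 ff 68.5
[ 0.00145188 -0.03448065]
```

Converted, -180 mm is -0.18, -120 mm is -0.12, 5 degrees is 0.0417.

Emit:
send_rows(
  rows="0 0 0 0 0 0 1;0 0 0 0 0 0 1;0 0 0 0 0 0 1;0 0 0 0 0 -0.03 1;0 0 0 0 0 -0.07 1;0 0 0.0417 -0.06 0 -0.09 1;0 0 0.0417 -0.12 0 -0.09 1;0 0 0.0417 -0.18 0 -0.09 1",
)

```text
time: 20.4
eef_pos: [0.4513, 0.1802, 0.1008]
tcp_rot: [0.727, 0.687, 0.001, 0.0]
contact_force: [0.7, -0.9, -1.5]
opening: 1.0
finger_force: 0.0
```

Run:
```python
from h import *
st(); plan((.423,-.083,.10,86.5))
```

```text
t 20.4 p [0.4513 0.1802 0.1008] yaw 86.77 tilt 0.09 F [ 0.7 -0.9 -1.5] op 1.0 ff 0.0
[ 0.1 -0.   0.3] [-264.4  -13.5    0.6] n>= 5.0
```

Converted, -265 mm is -0.265, -13.5 mm is -0.0135, 0.3 degrees is 0.0025.

Emit:
send_rows(
  rows="0.0008 0 0.0025 -0.06 -0.003 0 1;0.0008 0 0.0025 -0.12 -0.006 0 1;0.0008 0 0.0025 -0.18 -0.009 0 1;0.0008 0 0.0025 -0.24 -0.012 0 1;0.0008 0 0.0025 -0.265 -0.0135 0 1;0.0008 0 0.0025 -0.265 -0.0135 0 1;0.0008 0 0.0025 -0.265 -0.0135 0 1",
)

```text
time: 21.28
eef_pos: [0.4225, -0.0817, 0.1001]
tcp_rot: [0.729, 0.685, -0.0, -0.001]
contact_force: [0.1, 0.8, 0.3]
opening: 0.999
finger_force: 0.0
```

Run:
```python
from h import *
st(); looks(1); plan((.423,-.083,-.001,86.5))
```

```text
t 21.27 p [ 0.4225 -0.0817  0.1001] yaw 86.41 tilt 0.12 F [0.1 0.8 0.3] op 0.999 ff 0.0
block_a 0.93 [ 0.4191 -0.0784  0.0337] [273. 215.]
block_a 0.73 [ 0.4137 -0.1648  0.033 ] [273. 313.]
[-0.1 -0.  -0. ] [ -1.8   0.8 101.1] n>= 2.0
```

Converted, 101 mm is 0.101, 100 mm is 0.1.

Emit:
send_rows(
  rows="0 0 0 -0.0015 0 0.06 1;0 0 0 -0.0015 0 0.09 1;0 0 0 -0.0015 0 0.1 1;0 0 0 -0.0015 0 0.101 1;0 0 0 -0.0015 0 0.101 -1;0 0 0 -0.0015 0 0.101 -1;0 0 0 -0.0015 0 0.101 -1;0 0 0 -0.0015 0 0.101 -1",
)

```text
time: 22.38
eef_pos: [0.4239, -0.0845, 0.001]
tcp_rot: [0.729, 0.685, 0.0, 0.001]
contact_force: [-0.1, 0.8, 5.6]
opening: 0.665
finger_force: 65.2
```

Run:
```python
from h import *
st(); plan((.423,-.083,.07,86.5),(*fix(0,-.064),.07,91.76))
```

```text
t 22.38 p [ 0.4239 -0.0845  0.001 ] yaw 86.4 tilt 0.11 F [-0.1  0.8  5.6] op 0.665 ff 65.2
[ 0.1  0.1 -0.1] [  1.3  -0.9 -69.1] n>= 2.0
[ 0.1  0.1 -5.4] [416.2  -2.7 -69.5] n>= 7.0
```

Converted, 360 mm is 0.36, 300 mm is 0.3, -5.4 degrees is -0.045.

Emit:
send_rows(
  rows="0.0008 0 0 0 0 -0.04 -1;0.0008 0 0 0 0 -0.07 -1;0.0008 0 -0.045 0.06 -0.0005 -0.072 -1;0.0008 0 -0.045 0.12 -0.001 -0.072 -1;0.0008 0 -0.045 0.18 -0.001 -0.072 -1;0.0008 0 -0.045 0.24 -0.002 -0.072 -1;0.0008 0 -0.045 0.3 -0.002 -0.072 -1;0.0008 0 -0.045 0.36 -0.0025 -0.072 -1",
)

```text
time: 23.38
eef_pos: [0.4419, 0.2774, 0.071]
tcp_rot: [0.696, 0.718, -0.001, -0.001]
contact_force: [1.5, 0.2, -1.9]
opening: 0.659
finger_force: 65.5
```

Run:
```python
from h import *
st(); plan((*fix(0,-.064),.07,91.76),(*fix(0,-.064),.0125,91.76))
```

```text
t 23.38 p [0.4419 0.2774 0.071 ] yaw 91.82 tilt 0.21 F [ 1.5  0.2 -1.9] op 0.659 ff 65.5
[-0.2  0.   0.1] [53.5  7.1  0.9] n>= 1.0
[-0.2  0.   0.1] [53.6  7.3 58.4] n>= 2.0
```

Converted, 58 mm is 0.058, 57 mm is 0.057, -0.2 degrees is -0.0017.

Emit:
send_rows(
  rows="-0.0017 0 0 0.0525 0.006 0 -1;-0.0017 0 0 0.0525 0.006 0 -1;-0.0017 0 0 0.0525 0.006 0.02 -1;-0.0017 0 0 0.0525 0.006 0.04 -1;-0.0017 0 0 0.0525 0.006 0.052 -1;-0.0017 0 0 0.0525 0.006 0.057 -1;-0.0017 0 0 0.0525 0.006 0.058 -1;-0.0017 0 0 0.0525 0.006 0.058 -1",
)

```text
time: 24.38
eef_pos: [0.4472, 0.3284, 0.0139]
tcp_rot: [0.696, 0.718, 0.001, 0.0]
contact_force: [0.0, 0.1, -1.8]
opening: 0.663
finger_force: 65.5
```

Run:
```python
from h import *
st(); s=ctrl.get_state(); print(tofix(s['eef_pos'])); plan((*fix(0,-.0567),.012,91.76))
```

```text
t 24.38 p [0.4472 0.3284 0.0139] yaw 91.79 tilt 0.08 F [ 0.   0.1 -1.8] op 0.663 ff 65.5
[-0.00012589 -0.06673057]
[ 0.1 -0.   0. ] [10.   0.1  1.9] n>= 1.0
```

Converted, 11 mm is 0.011, 10.5 mm is 0.0105.

Emit:
send_rows(
  rows="0 0 0 0 0 0.0015 -1;0 0 0 0.004 0 0.002 -1;0 0 0 0.007 0 0.002 -1;0 0 0 0.009 0 0.002 -1;0 0 0 0.0105 0 0.002 -1;0 0 0 0.011 0 0.002 -1;0 0 0 0.011 0 0.002 -1",
)

```text
time: 25.25
eef_pos: [0.4479, 0.3389, 0.013]
tcp_rot: [0.696, 0.718, 0.001, 0.001]
contact_force: [-0.8, -4.6, 6.5]
opening: 0.665
finger_force: 67.4
```

Run:
```python
from h import *
st(); s=ctrl.get_state(); print(tofix(s['eef_pos']))
```

```text
t 25.25 p [0.4479 0.3389 0.013 ] yaw 91.85 tilt 0.16 F [-0.8 -4.6  6.5] op 0.665 ff 67.4
[ 0.00087068 -0.05627384]
```

Run:
```python
from h import *
plan((.60,.10,.20,180))
```

```text
[  0.1   0.2 -88.1] [-243.9  144.8 -186.4] n>= 9.0
```

Converted, -187 mm is -0.187, -160 mm is -0.16, -20 degrees is -0.1667.

Emit:
send_rows(
  rows="0 0 0 0 0 0 1;0 0 0 0 0 0 1;0 0 0 0 0 0 1;0 0 0 0 0 -0.03 1;0 0 0 0 0 -0.07 1;0 0 0 0 0 -0.12 1;0 0 -0.0833 0 0 -0.16 1;0 0 -0.1667 0 0 -0.187 1",
)

```text
time: 26.25
eef_pos: [0.4469, 0.3398, 0.2008]
tcp_rot: [0.558, 0.83, 0.002, 0.001]
contact_force: [0.1, 0.3, 0.3]
opening: 1.003
finger_force: 0.0
```

Run:
```python
from h import *
st(); p=shot('wrist','w8'); look(p,'block_a'); plan((.63,.05,.20,180))
```

```text
t 26.25 p [0.4469 0.3398 0.2008] yaw 112.14 tilt 0.19 F [0.1 0.3 0.3] op 1.003 ff 0.0
block_a 0.8 [0.444  0.3404 0.0448] [273. 193.]
block_a 0.76 [0.4449 0.3646 0.0427] [283. 172.]
block_a 0.71 [0.4429 0.3859 0.0428] [289. 152.]
[  0.4   0.2 -68.2] [-337.2   60.8    2.5] n>= 7.0
```

Converted, -337 mm is -0.337, -300 mm is -0.3, -68 degrees is -0.5667.

Emit:
send_rows(
  rows="0.0033 0.0017 -0.0833 -0.05 0.009 0.002 1;0.0033 0.0017 -0.1667 -0.1 0.018 0.002 1;0.0033 0.0017 -0.25 -0.15 0.027 0.002 1;0.0033 0.0017 -0.3333 -0.2 0.036 0.002 1;0.0033 0.0017 -0.4167 -0.25 0.045 0.002 1;0.0033 0.0017 -0.5 -0.3 0.054 0.002 1;0.0033 0.0017 -0.5667 -0.337 0.061 0.002 1;0.0033 0.0017 -0.5667 -0.337 0.061 0.002 1",
)

```text
time: 27.35
eef_pos: [0.6283, 0.0467, 0.1936]
tcp_rot: [0.005, 1.0, -0.002, -0.005]
contact_force: [-1.1, 0.2, -0.3]
opening: 1.001
finger_force: 0.0
```

Run:
```python
from h import *
st(); p=shot('wrist','w9')
for t in ['carousel_stand','carousel_knob','key_wide','key_middle','key_narrow']: look(p,t)
```

```text
t 27.35 p [0.6283 0.0467 0.1936] yaw 179.42 tilt 0.57 F [-1.1  0.2 -0.3] op 1.001 ff 0.0
carousel_stand 0.61 [0.6519 0.0512 0.0793] [280. 229.]
carousel_knob 0.66 [0.5923 0.0548 0.0216] [282. 159.]
carousel_knob 0.66 [0.6163 0.1161 0.0485] [344. 185.]
key_wide 0.55 [ 0.7285 -0.1644  0.02  ] [100. 276.]
key_middle 0.6 [0.6748 0.0758 0.0326] [302. 235.]
key_narrow 0.94 [0.6161 0.1146 0.0482] [342. 185.]
```

View pics/w9.png

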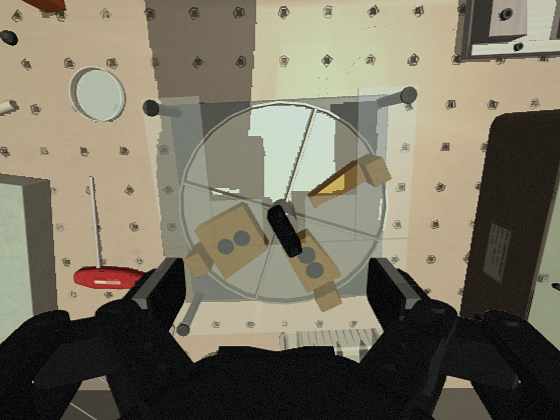

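```bash
cat >> h.py <<'E'
def knob(p,z=.108):
    g=p['color'].max(2); u,v=proj(p,[.65,.05,z])[0].astype(int)
    m=(g<45).astype(np.uint8); m[v+75:]=0
    n,l,s,c=cv2.connectedComponentsWithStats(m)
    for i in range(1,n):
        if 300<s[i,4]<4000 and np.hypot(*(c[i]-[u,v]))<90:
            pts=np.argwhere(l==i)[:,::-1].astype(float); w=ray(p,pts,z)[:,:2]
            b=cv2.minAreaRect((w*1000).astype(np.float32))
            print(s[i],c[i].round(1),'rect mm',np.round(b[0],1),np.round(b[1],1),round(b[2],1)); print(cv2.boxPoints(b).round(1).tolist(), proj(p,np.c_[cv2.boxPoints(b)/1000,np.full(4,z)]).round(0).tolist())
E
python3 - <<'E'
from h import *
st();p=shot('wrist'); knob(p)
w=ray(p,[(150,107),(408,95)],.076); print('posts',w.round(4)); d=w[1]-w[0]; print(np.degrees(np.arctan2(-d[0],d[1])))
w=ray(p,[(200,262),(375,170),(327,295)],.066); print('heads wide,narrow,mid',w.round(4))
print('disc',ray(p,[(285,103),(181,195),(386,190),(258,300)],.034).round(4))
E
```

```text
t 27.65 p [0.6275 0.0502 0.1958] yaw 179.83 tilt 0.45 F [-0.4  0.8 -0.3] op 0.996 ff 0.0
[263 205  35  52 910] [280.  230.5] rect mm [644.5  54.9] [47.  15.8] 27.7
[[620.0, 51.0], [627.4000244140625, 37.0], [669.0, 58.900001525878906], [661.7000122070312, 72.9000015258789]] [[276.0, 203.0], [259.0, 212.0], [285.0, 258.0], [301.0, 250.0]]
posts [[ 0.5417 -0.0578  0.076 ]
 [ 0.5328  0.1649  0.076 ]]
2.281269585707333
heads wide,narrow,mid [[ 0.6923 -0.0271  0.066 ]
 [ 0.5984  0.145   0.066 ]
 [ 0.7306  0.1049  0.066 ]]
disc [[ 0.5356  0.0605  0.034 ]
 [ 0.6287 -0.0509  0.034 ]
 [ 0.624   0.1688  0.034 ]
 [ 0.7558  0.0294  0.034 ]]
```

Knob at about (0.646, 0.0565) with yaw about 28.5°, and stand yaw 2.3°. The wide key's head is on the -y side, so the carousel needs turning about -116°.

Run:
```python
from h import *
plan((.646,.0565,.15,208.5),(.646,.0565,.076,208.5))
```

```text
[ -0.1  -0.4 -28.7] [-18.7   6.6  45.8] n>= 3.0
[ -0.1  -0.4 -28.7] [-19.2   6.8 119.8] n>= 3.0
```

Converted, 60 mm is 0.06, 40 mm is 0.04, -28.7 degrees is -0.2392.

Emit:
send_rows(
  rows="0 -0.0033 -0.0833 -0.019 0.007 0.02 1;0 -0.0033 -0.1667 -0.019 0.007 0.04 1;0 -0.0033 -0.2392 -0.019 0.007 0.06 1;0 -0.0033 -0.2392 -0.019 0.007 0.06 1;0 -0.0033 -0.2392 -0.019 0.007 0.06 1",
)

```text
time: 28.32
eef_pos: [0.6471, 0.0561, 0.137]
tcp_rot: [-0.245, 0.969, -0.001, 0.001]
contact_force: [0.5, 0.4, 0.3]
opening: 1.001
finger_force: 0.0
```

Run:
```python
from h import *
st();p=shot('wrist'); knob(p); plan((.646,.0565,.076,208.5))
```

```text
t 28.32 p [0.6471 0.0561 0.137 ] yaw -151.6 tilt 0.14 F [0.5 0.4 0.3] op 1.001 ff 0.0
[ 261  194   22   70 1390] [271.4 228.5] rect mm [645.2  53.3] [47.4 13.4] 27.6
[[621.2000122070312, 48.29999923706055], [627.4000244140625, 36.400001525878906], [669.2999877929688, 58.400001525878906], [663.0999755859375, 70.19999694824219]] [[282.0, 194.0], [261.0, 194.0], [261.0, 263.0], [281.0, 263.0]]
[-0.2  0.1 -0.1] [ 1.1  1.3 61.5] n>= 1.0
```

Converted, 61 mm is 0.061, 60 mm is 0.06, -0.2 degrees is -0.0017.

Emit:
send_rows(
  rows="-0.0017 0 0 0.001 -0.0005 0.03 1;-0.0017 0 0 0.001 -0.0005 0.05 1;-0.0017 0 0 0.001 -0.0005 0.06 1;-0.0017 0 0 0.001 -0.0005 0.061 0;-0.0017 0 0 0.001 -0.0005 0.061 -1;-0.0017 0 0 0.001 -0.0005 0.061 -1;-0.0017 0 0 0.001 -0.0005 0.061 -1;-0.0017 0 0 0.001 -0.0005 0.061 -1",
  grip_force=40,
)

```text
time: 29.38
eef_pos: [0.6477, 0.0529, 0.0762]
tcp_rot: [-0.246, 0.969, -0.001, 0.001]
contact_force: [1.5, -5.9, 0.7]
opening: 0.155
finger_force: 40.7
```

Run:
```python
from h import *
st()
```

```text
t 29.38 p [0.6477 0.0529 0.0762] yaw -151.48 tilt 0.18 F [ 1.5 -5.9  0.7] op 0.155 ff 40.7
```

Converted, -0.5 mm is -0.0005, 58 degrees is 0.4833.

Emit:
send_rows(
  rows="0 0 0.0583 0 -0.0005 0 -1;0 0 0.125 0 -0.0005 0 -1;0 0 0.1917 0 -0.0005 0 -1;0 0 0.2583 0 -0.0005 0 -1;0 0 0.325 0 -0.0005 0 -1;0 0 0.3917 0 -0.0005 0 -1;0 0 0.45 0 -0.0005 0 -1;0 0 0.4833 0 -0.0005 0 -1",
)

```text
time: 30.38
eef_pos: [0.6477, 0.0545, 0.0762]
tcp_rot: [0.256, 0.967, 0.001, 0.001]
contact_force: [1.7, 1.3, 0.7]
opening: 0.151
finger_force: 40.8
```

Run:
```python
from h import *
st()
```

```text
t 30.38 p [0.6477 0.0545 0.0762] yaw 150.36 tilt 0.18 F [1.7 1.3 0.7] op 0.151 ff 40.8
```

Converted, 57.5 degrees is 0.4792.

Emit:
send_rows(
  rows="0 0 0.0583 0 0 0 -1;0 0 0.125 0 0 0 -1;0 0 0.1917 0 0 0 -1;0 0 0.2583 0 0 0 -1;0 0 0.325 0 0 0 -1;0 0 0.3917 0 0 0 -1;0 0 0.4583 0 0 0 -1;0 0 0.4792 0 0 0 -1",
)

```text
time: 31.38
eef_pos: [0.6491, 0.0553, 0.0762]
tcp_rot: [0.689, 0.725, 0.003, 0.001]
contact_force: [5.4, 2.7, -3.2]
opening: 0.149
finger_force: 40.4
```

Run:
```python
from h import *
st(); plan((.646,.055,.14,92.3))
```

```text
t 31.38 p [0.6491 0.0553 0.0762] yaw 92.88 tilt 0.42 F [ 5.4  2.7 -3.2] op 0.149 ff 40.4
[ 0.4 -0.2  0.6] [  0.   -2.7 -63.8] n>= 2.0
```

Converted, -110 mm is -0.11, -80 mm is -0.08, 30 degrees is 0.25.

Emit:
send_rows(
  rows="0 0 0 0 0 0 1;0 0 0 0 0 0 1;0 0 0 0 0 0 1;0 0 0 0 0 -0.04 1;0 0 0 0 0 -0.08 1;0.0033 -0.0017 0.0833 0 -0.02 -0.11 1;0.0033 -0.0017 0.1667 0 -0.04 -0.11 1;0.0033 -0.0017 0.25 0 -0.06 -0.11 1",
)

```text
time: 32.38
eef_pos: [0.5862, 0.0508, 0.1859]
tcp_rot: [0.854, 0.52, -0.003, -0.002]
contact_force: [-0.3, 0.3, 0.5]
opening: 0.999
finger_force: 0.0
```

Run:
```python
from h import *
st(); plan((.52,.05,.18,2.3))
```

```text
t 32.38 p [0.5862 0.0508 0.1859] yaw 62.67 tilt 0.44 F [-0.3  0.3  0.5] op 0.999 ff 0.0
[-0.2  0.4 60.4] [-31.1 -58.4   6.4] n>= 6.0
```

Converted, -58 mm is -0.058, -50 mm is -0.05, 60.4 degrees is 0.5033.

Emit:
send_rows(
  rows="-0.0017 0.0033 0.0833 -0.005 -0.01 0.006 1;-0.0017 0.0033 0.1667 -0.01 -0.02 0.006 1;-0.0017 0.0033 0.25 -0.015 -0.03 0.006 1;-0.0017 0.0033 0.3333 -0.02 -0.04 0.006 1;-0.0017 0.0033 0.4167 -0.026 -0.05 0.006 1;-0.0017 0.0033 0.5033 -0.031 -0.058 0.006 1;-0.0017 0.0033 0.5033 -0.031 -0.058 0.006 1;-0.0017 0.0033 0.5033 -0.031 -0.058 0.006 1",
)

```text
time: 33.38
eef_pos: [0.5211, 0.0496, 0.1799]
tcp_rot: [1.0, 0.024, -0.0, -0.0]
contact_force: [0.5, 0.0, 0.1]
opening: 0.998
finger_force: 0.0
```

Run:
```python
from h import *
st(); p=shot('wrist'); 
for t in ['key_wide','key_middle','key_narrow','carousel_knob']: look(p,t,2)
c=p['color'][60:360,80:480,::-1]; cv2.imwrite('pics/k1.png',cv2.resize(c,None,fx=2,fy=2,interpolation=cv2.INTER_CUBIC))
import pickle; pickle.dump({k:p[k] for k in ('fx','fy','cx','cy','extrinsics')},open('k1.pkl','wb'))
```

```text
t 33.38 p [0.5211 0.0496 0.1799] yaw 2.74 tilt 0.06 F [0.5 0.  0.1] op 0.998 ff 0.0
key_wide 0.65 [0.5825 0.0534 0.045 ] [276. 132.]
key_narrow 0.46 [0.6776 0.0566 0.0347] [278.  20.]
carousel_knob 0.78 [0.611  0.0574 0.0208] [274. 101.]
```

View pics/k1.png

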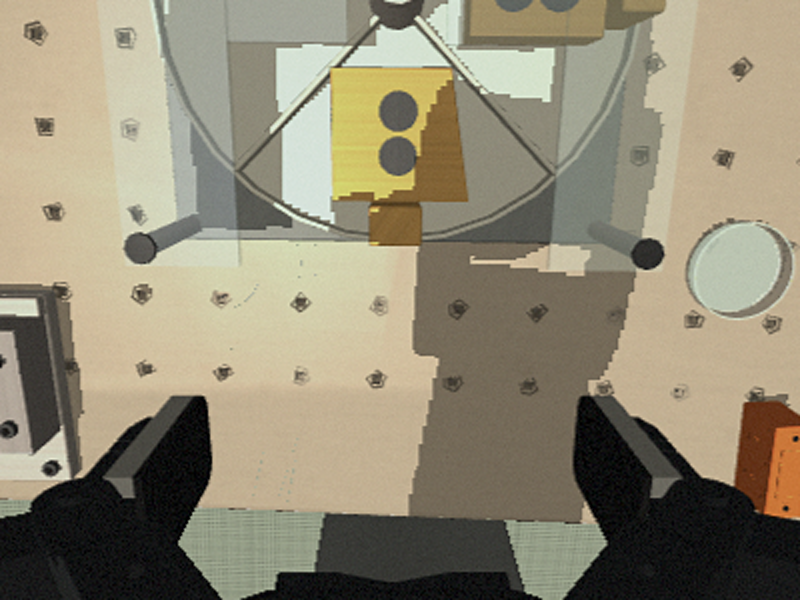

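The wide key (two dots) stands in the opening, head at (395,226), body (331-468, 68-201), straight in line with the tool.

Run:
```python
from h import *
import pickle; p=pickle.load(open('k1.pkl','rb'))
f=lambda c,z: ray(p,np.array(c)/2.+[80,60],z)
h=f([(369,207),(421,207),(421,246),(370,246)],.066); print(h.round(4),h.mean(0).round(4))
b=f([(331,68),(451,68),(468,201),(331,201)],.046); print(b.round(4))
d=b[0]-b[3]; print('yaw flat',np.degrees(np.arctan2(d[1],d[0])),'len',np.linalg.norm(d)); d=h[0]+h[1]-h[2]-h[3]; print(np.degrees(np.arctan2(d[1],d[0])))
```

```text
[[0.5552 0.0627 0.066 ]
 [0.5563 0.0396 0.066 ]
 [0.5387 0.0386 0.066 ]
 [0.5377 0.0616 0.066 ]] [0.547  0.0506 0.066 ]
[[0.6141 0.0827 0.046 ]
 [0.6167 0.0288 0.046 ]
 [0.5578 0.0164 0.046 ]
 [0.5548 0.0815 0.046 ]]
yaw flat 1.171871024074481 len 0.05937650300724746
3.513254889770755
```

Run:
```python
from h import *
st(); plan((.5435,.0506,.08,2.0),(.5435,.0506,.032,2.0))
```

```text
t 33.62 p [0.521  0.0496 0.1796] yaw 2.64 tilt 0.09 F [ 0.1 -0.2  0.3] op 1.005 ff 0.0
[-0.   0.1  0.6] [22.7  0.1 99.6] n>= 2.0
[-0.   0.1  0.6] [2.270e+01 1.000e-01 1.476e+02] n>= 3.0
```

Converted, 147 mm is 0.147, 145 mm is 0.145, 0.6 degrees is 0.005.

Emit:
send_rows(
  rows="0 0 0.005 0.0225 0 0.05 1;0 0 0.005 0.0225 0 0.1 1;0 0 0.005 0.0225 0 0.13 1;0 0 0.005 0.0225 0 0.145 1;0 0 0.005 0.0225 0 0.147 1;0 0 0.005 0.0225 0 0.147 1",
)

```text
time: 34.38
eef_pos: [0.5443, 0.0506, 0.034]
tcp_rot: [1.0, 0.018, 0.001, 0.0]
contact_force: [0.5, -0.9, 0.6]
opening: 0.995
finger_force: 0.0
```

Run:
```python
from h import *
st()
```

```text
t 34.38 p [0.5443 0.0506 0.034 ] yaw 2.01 tilt 0.06 F [ 0.5 -0.9  0.6] op 0.995 ff 0.0
```

Emit:
send_rows(
  rows="0 0 0 0 0 0 -1;0 0 0 0 0 0 -1;0 0 0 0 0 0 -1;0 0 0 0 0 0 -1;0 0 0 0 0 0 -1;0 0 0 0 0 0 -1",
  grip_force=100,
)

```text
time: 35.12
eef_pos: [0.5433, 0.0505, 0.0334]
tcp_rot: [1.0, 0.018, -0.001, 0.0]
contact_force: [-2.1, 0.1, 6.8]
opening: 0.248
finger_force: 98.6
```

Run:
```python
from h import *
st()
```

```text
t 35.12 p [0.5433 0.0505 0.0334] yaw 2.01 tilt 0.07 F [-2.1  0.1  6.8] op 0.248 ff 98.6
```

Run:
```python
from h import *
plan((.5433,.0505,.125,2.0))
```

```text
[0.  0.1 0. ] [ -0.1   0.  -91.6] n>= 2.0
```

Converted, -95 mm is -0.095, -80 mm is -0.08.

Emit:
send_rows(
  rows="0 0 0 0 0 -0.01 -1;0 0 0 0 0 -0.02 -1;0 0 0 0 0 -0.04 -1;0 0 0 0 0 -0.06 -1;0 0 0 0 0 -0.08 -1;0 0 0 0 0 -0.095 -1;0 0 0 0 0 -0.095 -1",
  grip_force=120,
)

```text
time: 36.0
eef_pos: [0.5439, 0.0507, 0.129]
tcp_rot: [1.0, 0.018, 0.001, -0.0]
contact_force: [0.3, -0.2, -2.4]
opening: 0.242
finger_force: 117.9
```

Run:
```python
from h import *
st(); p=shot('wrist','w10'); look(p,'key_wide',2)
import pickle; pickle.dump({k:p[k] for k in ('fx','fy','cx','cy','extrinsics')},open('w10.pkl','wb'))
s=ctrl.get_state(); r=R.from_quat(s['tcp_rot'])
# predicted key body-top corners if level: key origin = head centre at tcp + (.0035 fwd), bottom = eef z -.0134
for x,y in [(69,30),(69,-25),(9,-35),(9,30)]:
    w=np.array(s['eef_pos'])+r.apply([.0035+x/1000,-y/1000,.0134-.026]); print(proj(p,w).round(1))
hsv=cv2.cvtColor(p['color'],cv2.COLOR_RGB2HSV); m=((hsv[...,0]>12)&(hsv[...,0]<32)&(hsv[...,1]>110)).astype(np.uint8)
n,l,sx,c=cv2.connectedComponentsWithStats(m)
for i in np.argsort(-sx[1:,4])[:3]+1: print(sx[i])
plan((.43,.16,.13,2),(*fix(-.105,-.099),.10,1.76))
```

```text
t 36.0 p [0.5439 0.0507 0.129 ] yaw 2.01 tilt 0.06 F [ 0.3 -0.2 -2.4] op 0.242 ff 117.9
key_wide 0.81 [0.585  0.0514 0.1369] [280. 179.]
[[213.5 115.8]]
[[332.1 115.7]]
[[346.  237.5]]
[[219.8 237.6]]
[  213   112   132   176 15385]
[495 318  26  41 686]
[274  30  13   4  38]
[-0.   0.2 -0. ] [-108.7 -113.1   -2.6] n>= 3.0
[-0.   0.2  0.2] [-190.5 -248.9   27.7] n>= 6.0
```

Converted, -249 mm is -0.249, -190 mm is -0.19, 0.2 degrees is 0.0017.

Emit:
send_rows(
  rows="0 0 0 -0.035 -0.04 0 -1;0 0 0 -0.07 -0.08 0 -1;0 0 0 -0.105 -0.12 0 -1;0 0 0.0017 -0.14 -0.165 0 -1;0 0 0.0017 -0.165 -0.205 0 -1;0 0 0.0017 -0.19 -0.249 0 -1;0 0 0.0017 -0.19 -0.249 0 -1;0 0 0.0017 -0.19 -0.249 0 -1",
)

```text
time: 37.1
eef_pos: [0.3441, 0.2925, 0.1271]
tcp_rot: [1.0, 0.016, -0.001, 0.0]
contact_force: [0.2, -0.5, -2.0]
opening: 0.244
finger_force: 118.5
```

Run:
```python
from h import *
st(); s=ctrl.get_state(); print(tofix(s['eef_pos'])); plan((*fix(-.1065,-.099),.05,1.76),(*fix(-.1065,-.099),.029,1.76))
p=shot('wrist','w11')
import pickle; pickle.dump({k:p[k] for k in ('fx','fy','cx','cy','extrinsics')},open('w11.pkl','wb'))
look(p,'block_a'); look(p,'cheek')
```

```text
t 37.1 p [0.3441 0.2925 0.1271] yaw 1.84 tilt 0.17 F [ 0.2 -0.5 -2. ] op 0.244 ff 118.5
[-0.10427165 -0.09941818]
[0.  0.2 0.1] [-2.  -0.5 77.1] n>= 2.0
[0.  0.2 0.1] [-2.  -0.5 98.1] n>= 2.0
block_a 0.91 [0.4463 0.3376 0.0484] [219.  72.]
block_a 0.78 [0.4442 0.3829 0.0426] [159.  75.]
block_a 0.75 [0.4469 0.3609 0.0441] [188.  72.]
cheek 0.94 [0.4479 0.2593 0.0452] [328.  75.]
cheek 0.21 [0.4484 0.338  0.0492] [218.  69.]
```

View pics/w11.png

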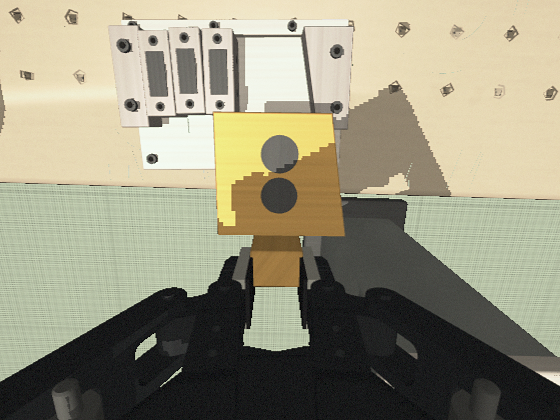

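All three blocks stand packed at (155-235, 35-110), with the key above the gap and aligned.

Converted, 98 mm is 0.098, 97 mm is 0.097, 0.2 degrees is 0.0017.

Emit:
send_rows(
  rows="0 0.0017 0 -0.0025 0 0.04 -1;0 0.0017 0 -0.0025 0 0.07 -1;0 0.0017 0 -0.0025 0 0.085 -1;0 0.0017 0 -0.0025 0 0.094 -1;0 0.0017 0 -0.0025 0 0.097 -1;0 0.0017 0 -0.0025 0 0.098 -1;0 0.0017 0 -0.0025 0 0.098 -1",
)

```text
time: 38.12
eef_pos: [0.3426, 0.2932, 0.0308]
tcp_rot: [1.0, 0.016, 0.002, -0.001]
contact_force: [-0.0, -0.1, -1.7]
opening: 0.243
finger_force: 118.5
```

Run:
```python
from h import *
st(); s=ctrl.get_state(); print(tofix(s['eef_pos']))
plan((*fix(-.1065,-.099),.026,1.76),(*fix(-.07,-.0975),.026,1.76))
```

```text
t 38.12 p [0.3426 0.2932 0.0308] yaw 1.81 tilt 0.21 F [-0.  -0.1 -1.7] op 0.243 ff 118.5
[-0.10577491 -0.09866963]
[-0.1 -0.2  0. ] [-0.7  0.3  4.8] n>= 1.0
[-0.1 -0.2  0. ] [35.8 -1.1  4.9] n>= 1.0
```

Converted, 22 mm is 0.022, 4.5 mm is 0.0045, -0.2 degrees is -0.0017.

Emit:
send_rows(
  rows="-0.0008 -0.0017 0 0 0 0.002 -1;-0.0008 -0.0017 0 0 0 0.004 -1;-0.0008 -0.0017 0 0 0 0.0045 -1;-0.0008 -0.0017 0 0.005 0 0.0045 -1;-0.0008 -0.0017 0 0.011 0 0.0045 -1;-0.0008 -0.0017 0 0.017 0 0.0045 -1;-0.0008 -0.0017 0 0.022 0 0.0045 -1;-0.0008 -0.0017 0 0.022 0 0.0045 -1",
)

```text
time: 39.12
eef_pos: [0.3647, 0.2936, 0.0256]
tcp_rot: [1.0, 0.015, -0.0, 0.001]
contact_force: [-0.0, -0.1, -1.5]
opening: 0.248
finger_force: 118.7
```

Run:
```python
from h import *
st(); s=ctrl.get_state(); print(tofix(s['eef_pos']))
```

```text
t 39.12 p [0.3647 0.2936 0.0256] yaw 1.78 tilt 0.09 F [-0.  -0.1 -1.5] op 0.248 ff 118.7
[-0.08372671 -0.09900494]
```

Converted, 14 mm is 0.014, 1.5 mm is 0.0015.

Emit:
send_rows(
  rows="0 0 0 0 0 0.001 -1;0 0 0 0.002 0 0.0015 -1;0 0 0 0.005 -0.0003 0.0015 -1;0 0 0 0.008 -0.0006 0.0015 -1;0 0 0 0.011 -0.0009 0.0015 -1;0 0 0 0.014 -0.0012 0.0015 -1;0 0 0 0.014 -0.0012 0.0015 -1",
)

```text
time: 40.0
eef_pos: [0.3782, 0.2955, 0.0255]
tcp_rot: [1.0, 0.016, -0.001, 0.001]
contact_force: [-3.6, -2.0, 8.6]
opening: 0.242
finger_force: 119.9
```

Run:
```python
from h import *
st(); s=ctrl.get_state(); print(tofix(s['eef_pos']))
```

```text
t 40.0 p [0.3782 0.2955 0.0255] yaw 1.8 tilt 0.12 F [-3.6 -2.   8.6] op 0.242 ff 119.9
[-0.07011443 -0.09746526]
```

Converted, 6 mm is 0.006, 5 mm is 0.005.

Emit:
send_rows(
  rows="0 0 0 0.002 0 -0.0003 -1;0 0 0 0.004 0 -0.0003 -1;0 0 0 0.005 0 -0.0003 -1;0 0 0 0.006 0 -0.0003 -1;0 0 0 0.006 0 -0.0003 -1",
)

```text
time: 40.62
eef_pos: [0.3832, 0.2959, 0.0256]
tcp_rot: [1.0, 0.016, -0.002, 0.001]
contact_force: [-5.4, -0.7, 9.0]
opening: 0.242
finger_force: 120.0
```

Run:
```python
from h import *
st(); s=ctrl.get_state(); print(tofix(s['eef_pos']))
```

```text
t 40.62 p [0.3832 0.2959 0.0256] yaw 1.81 tilt 0.21 F [-5.4 -0.7  9. ] op 0.242 ff 120.0
[-0.06509901 -0.09724541]
```

Converted, 5 mm is 0.005, 4 mm is 0.004.

Emit:
send_rows(
  rows="0 0 0 0.002 0 0 -1;0 0 0 0.004 0 0 -1;0 0 0 0.005 0 0 -1;0 0 0 0.005 0 0 -1",
)

```text
time: 41.12
eef_pos: [0.3848, 0.2958, 0.0255]
tcp_rot: [1.0, 0.016, -0.006, 0.002]
contact_force: [-14.5, -1.2, 18.8]
opening: 0.243
finger_force: 121.4
```

Run:
```python
from h import *
st(); s=ctrl.get_state(); print(tofix(s['eef_pos']))
```

```text
t 41.12 p [0.3848 0.2958 0.0255] yaw 1.86 tilt 0.73 F [-14.5  -1.2  18.8] op 0.243 ff 121.4
[-0.06352767 -0.09743701]
```

Converted, -50 mm is -0.05, -40 mm is -0.04.

Emit:
send_rows(
  rows="0 0 0 0 0 0 1;0 0 0 0 0 0 1;0 0 0 0 0 0 1;0 0 0 0 0 0 1;0 0 0 0 0 -0.04 1;0 0 0 -0.02 0 -0.05 -1;0 0 0 -0.04 0 -0.05 -1;0 0 0 -0.04 0 -0.05 -1",
)

```text
time: 42.12
eef_pos: [0.3469, 0.2938, 0.0732]
tcp_rot: [1.0, 0.016, -0.002, 0.001]
contact_force: [-0.1, -0.2, 0.4]
opening: 0.38
finger_force: 0.0
```

Run:
```python
from h import *
st(); s=ctrl.get_state(); print(tofix(s['eef_pos'])); plan((*fix(-.098,-.0975),.014,1.76),(*fix(-.082,-.0975),.014,1.76))
p=shot('wrist','w12'); look(p,'block_a'); look(p,'key_wide')
import pickle; pickle.dump({k:p[k] for k in ('fx','fy','cx','cy','extrinsics')},open('w12.pkl','wb'))
```

```text
t 42.12 p [0.3469 0.2938 0.0732] yaw 1.86 tilt 0.25 F [-0.1 -0.2  0.4] op 0.38 ff 0.0
[-0.1014307  -0.09820485]
[0.1 0.2 0.1] [ 3.6 -0.8 59.2] n>= 1.0
[0.1 0.2 0.1] [19.6 -0.8 59.1] n>= 1.0
block_a 0.97 [0.4459 0.3619 0.0451] [162.  62.]
block_a 0.88 [0.4484 0.3385 0.0497] [202.  57.]
block_a 0.73 [0.4467 0.3816 0.0407] [130.  61.]
key_wide 0.84 [0.4245 0.2987 0.0354] [274. 107.]
```

Converted, 59 mm is 0.059, 57 mm is 0.057, 0.2 degrees is 0.0017.

Emit:
send_rows(
  rows="0.0008 0.0017 0 0.002 -0.0005 0 -1;0.0008 0.0017 0 0.002 -0.0005 0.02 -1;0.0008 0.0017 0 0.002 -0.0005 0.045 -1;0.0008 0.0017 0 0.002 -0.0005 0.057 -1;0.0008 0.0017 0 0.008 -0.0005 0.059 -1;0.0008 0.0017 0 0.014 -0.0005 0.059 -1;0.0008 0.0017 0 0.016 -0.0005 0.059 -1;0.0008 0.0017 0 0.016 -0.0005 0.059 -1",
)

```text
time: 43.28
eef_pos: [0.3657, 0.2955, 0.016]
tcp_rot: [1.0, 0.016, 0.002, -0.0]
contact_force: [-0.3, -0.9, -0.4]
opening: -0.001
finger_force: 0.0
```

Run:
```python
from h import *
st(); s=ctrl.get_state(); print(tofix(s['eef_pos']))
```

```text
t 43.27 p [0.3657 0.2955 0.016 ] yaw 1.79 tilt 0.2 F [-0.3 -0.9 -0.4] op -0.001 ff 0.0
[-0.08266633 -0.09708764]
```

Converted, 6 mm is 0.006, 4 mm is 0.004.

Emit:
send_rows(
  rows="0 0 0 0.002 0 0 -1;0 0 0 0.004 0 0 -1;0 0 0 0.006 0 0 -1;0 0 0 0.006 0 0 -1",
)

```text
time: 43.78
eef_pos: [0.3705, 0.2954, 0.0152]
tcp_rot: [1.0, 0.016, 0.0, -0.0]
contact_force: [-1.2, -0.1, 0.9]
opening: 0.002
finger_force: 0.8
```

Run:
```python
from h import *
st(); s=ctrl.get_state(); print(tofix(s['eef_pos']))
```

```text
t 43.77 p [0.3705 0.2954 0.0152] yaw 1.8 tilt 0.05 F [-1.2 -0.1  0.9] op 0.002 ff 0.8
[-0.07786909 -0.09738697]
```

Converted, 6 mm is 0.006, 4 mm is 0.004.

Emit:
send_rows(
  rows="0 0 0 0.002 0 0 -1;0 0 0 0.004 0 0 -1;0 0 0 0.006 0 0 -1;0 0 0 0.006 0 0 -1",
)

```text
time: 44.28
eef_pos: [0.3703, 0.2946, 0.0135]
tcp_rot: [1.0, 0.015, -0.007, 0.002]
contact_force: [-15.5, 1.6, 8.4]
opening: -0.001
finger_force: 7.8
```

Run:
```python
from h import *
st(); s=ctrl.get_state(); print(tofix(s['eef_pos']))
```

```text
t 44.27 p [0.3703 0.2946 0.0135] yaw 1.75 tilt 0.82 F [-15.5   1.6   8.4] op -0.001 ff 7.8
[-0.07808553 -0.0981029 ]
```

Converted, 11 mm is 0.011, 9 mm is 0.009.

Emit:
send_rows(
  rows="0 0 0 0.003 -0.0005 -0.0005 -1;0 0 0 0.006 -0.0005 -0.001 -1;0 0 0 0.009 -0.0005 -0.0015 -1;0 0 0 0.011 -0.0005 -0.002 -1;0 0 0 0.011 -0.0005 -0.002 -1",
)

```text
time: 44.9
eef_pos: [0.3698, 0.2943, 0.0133]
tcp_rot: [1.0, 0.015, -0.021, 0.004]
contact_force: [-41.1, 3.0, 23.4]
opening: 0.001
finger_force: 21.1
```

Run:
```python
from h import *
st(); s=ctrl.get_state(); print(tofix(s['eef_pos']))
```

```text
t 44.9 p [0.3698 0.2943 0.0133] yaw 1.67 tilt 2.42 F [-41.1   3.   23.4] op 0.001 ff 21.1
[-0.07859489 -0.0983952 ]
```

Converted, -150 mm is -0.15, -120 mm is -0.12.

Emit:
send_rows(
  rows="0 0 0 -0.006 0 0.002 -1;0 0 0 -0.014 0 0.002 -1;0 0 0 -0.03 0 0 -1;0 0 0 -0.045 0 -0.02 -1;0 0 0 -0.045 0 -0.07 -1;0 0 0 -0.045 0 -0.12 -1;0 0 0 -0.04 0 -0.15 -1;0 0 0 -0.04 0 -0.15 -1",
)

```text
time: 45.9
eef_pos: [0.35, 0.2962, 0.1711]
tcp_rot: [1.0, 0.015, 0.005, -0.002]
contact_force: [0.1, 0.1, -0.4]
opening: -0.0
finger_force: 0.0
```

Run:
```python
from h import *
st(); p=shot('wrist','w13'); look(p,'block_a'); look(p,'key_wide')
# predicted outlines: key body-top (z .038) & head top for several X0, drawn; measure flat/rear edges
import pickle; pickle.dump({k:p[k] for k in ('fx','fy','cx','cy','extrinsics')},open('w13.pkl','wb'))
hsv=cv2.cvtColor(p['color'],cv2.COLOR_RGB2HSV); m=((hsv[...,0]>12)&(hsv[...,0]<34)&(hsv[...,1]>100)).astype(np.uint8)
n,l,sx,c=cv2.connectedComponentsWithStats(m); i=1+np.argmax(sx[1:,4]); print(sx[i])
for X0 in (-.064,-.060,-.056,-.050):
    k=[(69,30,38),(69,-25,38),(9,-35,38),(9,30,38),(9,12,58),(-9,12,58),(-9,-12,58)]
    print(X0,proj(p,[(*fix(X0+a/1000,-.0973+b/1000),z/1000) for a,b,z in k]).round(0).astype(int).tolist())
t=np.argwhere(l==i); 
for v in range(sx[i,1],sx[i,1]+sx[i,3],8): r=t[t[:,0]==v][:,1]; print(v,r.min(),r.max(),end='; ')
```

```text
t 45.9 p [0.35   0.2962 0.1711] yaw 1.77 tilt 0.63 F [ 0.1  0.1 -0.4] op -0.0 ff 0.0
block_a 0.62 [0.4466 0.3615 0.0426] [208.  90.]
block_a 0.56 [0.4457 0.3382 0.048 ] [233.  92.]
block_a 0.55 [0.4453 0.3818 0.0416] [185.  92.]
key_wide 0.96 [0.4247 0.2995 0.0355] [277. 119.]
[ 245   79   71   90 4386]
-0.064 [[246, 85], [307, 85], [316, 153], [248, 153], [266, 155], [266, 176], [293, 176]]
-0.06 [[246, 81], [308, 81], [317, 149], [248, 149], [266, 151], [266, 171], [293, 171]]
-0.056 [[246, 76], [308, 76], [317, 145], [247, 145], [266, 146], [266, 167], [293, 167]]
-0.05 [[246, 68], [308, 68], [317, 138], [247, 138], [266, 139], [266, 160], [293, 160]]
79 245 306; 87 245 307; 95 245 308; 103 246 309; 111 246 310; 119 246 311; 127 247 313; 135 247 313; 143 248 314; 151 266 291; 159 265 291; 167 266 291;
```

```bash
python3 -c "
from h import *
print(ctrl.sign_off())"
```

```text
the job is handed in; nothing more can be done
None
```

The job is handed in: all three blocks are packed in the fixture and the wide key is wedged at about x = -59 mm under a 41 N push; the hand-in gave no verdict.

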